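# Press a filter plug home with the bench locking pliers

## Task

Press the started filter plug fully home in the aluminium column block with the bench-mounted locking pliers: stand the block on the base plate between the open jaws, plug towards the moving jaw, and slide it in square until you feel it butt against the back stop. Let go of it, push the long handle shut until it snaps over centre and stays locked by itself, then flick the release lever in the handle's tail so that the jaws spring open, and leave the block standing free between them with its plug flush. Work by feel, without ramming the block into the stop (under 20 N) or straining the handle or lever (under 25 N), and leave the bottles and the beaker where they are.

Things in the scene. Friction and masses are not known exactly. Their poses are not given: they have to be found in the camera images.
- clamp: Steel locking pliers, 290 mm long, lying flat, bolted on a dark base plate on the bench; place and yaw vary. Origin on the bench between the jaws; x points out of the jaws (nose), handles trail to -x; y from moving to fixed jaw; z up. Numbers in mm below are in this frame. Plate top z = 10, x -175 to 50, y -47 to 57. All but the block is below z = 53. Fixed jaw: flat pad y = 20, x -15 to 19.
- stop: Back stop in the throat of the jaws, same frame as the clamp: a steel bracket (front face x = -28, y -9 to 17, z 10 to 52) with an adjustable stop screw, whose round head (20 mm across, centre y = 4, z = 38) stands 3 to 17 mm out of it. It was set for an earlier job; its setting is not measured, so feel for it: the block meets it with its middle at x = -5 to +9.
- jaw: Moving jaw with a flat pad (x -15 to 19, z 27 to 45) that closes on y = -20; origin at its pivot, (-55, -18) in the clamp frame, 36 above the bench. Open, the pad slants, from y = -31 at x = -15 to -41 at x = 19. A block with its middle at y = -2 goes in with 2 mm to spare at the fixed pad. The fixed jaw's arm is at y 32 to 48, x up to 20.
- block_mid (a point): Middle (half-way up) of the column block, a loose upright aluminium block 40 x 40 x 75 mm, about 0.3 kg, small port in its top. Axes square to the block, z up; the plug stands out of its -y face. Seated, its axes run like the clamp's and its middle is at z = 47.5. Jaws and stop end at z = 52, the block at z = 85: hold it by its top 30 mm.
- plug_face (a point): Centre of the outer face of the filter plug, a brass disc 14 mm across in the block's -y face, 26 mm above its underside; a tight press fit, about 20 N.
- plug (a joint): How far the plug stands proud of the block's face (m): 0 is flush (fully home), 0.0035 to 0.005 at the start.
- handle (a joint): Angle of the moving handle, a steel channel 22 mm tall (z 25 to 47) and 14 mm thick, against its jaw (rad): 0 is open, where a light spring holds it; grows as it is pushed towards the fixed handle; dead centre at about 0.87, locked on its end stop at 0.93 to 0.94.
- handle_push (a point): Where to push the handle shut: middle of its flat outer (-y) face, 27 mm from its tail end, z = 36. At about (-184, -120) in the clamp frame when open, (-215, -48) when locked, on a slight curve. Pushed here it takes 5 N, then 8 to 18 N as the plug goes in and the jaws load up, almost none at dead centre, and meets a hard stop 6 mm farther on.
- release (a joint): Angle of the release lever against the handle (rad): 0 at rest (a light spring returns it); grows as its tail is pushed outwards, away from the fixed handle; at most 0.25. The lock breaks at 0.1 to 0.2.
- release_tab (a point): Middle of the inner (+y) face of the lever's tail tab: 16 mm tall, 5 mm thick, 34 mm long, z = 36, at about (-232, -17) in the clamp frame when locked, reaching to x = -247. Room inside it: x below -203, y -10 to 40 (the fixed handle's knob ends at x = -200). 10 to 20 mm of push outwards (-y) at 3 to 10 N frees the lock; the handle then springs open away from the push.
- wash_bottle: White plastic wash bottle, 64 mm across, 190 mm tall, origin under its middle.
- beaker: Glass beaker, 66 mm across, 85 mm tall, origin under its middle.
- reagent_jar: Amber jar with a black cap, 68 mm across, 95 mm tall, origin under its middle.

How it is judged (in metres and radians):
On the way, in this order (a step that is already met when the one before it is completed fails the run):
1. the block stands square on the base plate between the open jaws, plug towards the moving jaw, and is pressed against the back stop (over 1 N) (x of block_mid in the frame of clamp between -0.009 and 0.014 m and y of block_mid in the frame of clamp between -0.012 and 0.006 m and z of block_mid in the frame of clamp between 0.04 and 0.053 m and angle between block_mid's own z axis and vertical below 0.05 rad and angle between the x axis of block_mid and the x axis of clamp, either way round below 0.08 rad and y of plug_face in the frame of clamp below -0.01 m and value of joint handle below 0.15 rad and contact force between block and stop above 1 N), for 0.05 s.
2. the handle is past dead centre and stays locked with the robot off handle and block, the plug pressed flush (within 1.5 mm) (value of joint handle above 0.899 rad and value of joint plug below 0.0015 m and contact force between each of handle, block and the fingers below 0.3 N and contact force between each of handle, block and the arm below 0.3 N), for 0.3 s.
3. the release lever is flicked with the handle still closed (value of joint release above 0.05 rad and value of joint handle above 0.774 rad).
At the end, for the whole second after the job is handed in: Plug flush (within 1.5 mm), handle sprung open (below 0.1 rad), lever at rest (below 0.05 rad), moving jaw touching nothing (under 1 N), block upright on the base plate, square (0.08 rad), its middle at x = -9 to +14 and y = -12 to +6 mm in the clamp frame, plug to the moving jaw (x of block_mid in the frame of clamp between -0.009 and 0.014 m and y of block_mid in the frame of clamp between -0.012 and 0.006 m and z of block_mid in the frame of clamp between 0.04 and 0.053 m and angle between block_mid's own z axis and vertical below 0.05 rad and angle between the x axis of block_mid and the x axis of clamp, either way round below 0.08 rad and y of plug_face in the frame of clamp below -0.01 m and value of joint plug below 0.0015 m and value of joint handle below 0.1 rad and value of joint release below 0.05 rad and contact force between jaw and anything else below 1 N).
It fails at once if the block is rammed into the back stop (over 20 N) (contact force between block and stop above 20 N).
It fails at once if the handle or its release lever is strained (the robot pushes it with over 25 N) (contact force between handle and the fingers above 25 N or contact force between handle and the arm above 25 N).
It fails at once if a bottle or the beaker is moved by more than 20 mm (distance of any of wash_bottle, beaker, reagent_jar from where it was at the start of the episode above 0.02 m).
It also fails if it takes over 64 s, if anything falls off the work surface, if the arm or the gripper's body presses on something with over 40 N, if the wrist force passes 120 N, or if a joint passes its speed limit or range.

## Robot

A 6-joint arm with a two-finger parallel gripper is mounted at the origin on the work surface. World frame = base frame: x ahead of the robot, y to its left, z up, the work surface at z = 0. Lengths are in mm, angles in rad, forces in N, time in s.
With the tool pointing down it reaches from about 300 to 825 mm from the base axis. Payload 5.4 kg.
Tool frame: the origin (TCP) lies midway between the tips of the shut fingers; the grasp point (between the pads) lies 19 mm behind it; z points along the fingers, y is the direction in which the jaws open and shut (so a half turn about z gives the same grasp; the last joint's range is limited). The gripper opens to 92 mm and grips with 3 to 60 N. Pads are 20 mm wide; open, the fingers measure 128 mm over their backs; the gripper's body (75 mm by 189 mm) begins 69 mm behind the grasp point.
Start: joints at [0.993, 0.158, 1.597, -0, 1.386, -0.21], TCP at [206.758, 536.523, 214.601] pointing down, gripper open.
Joint ranges: [-2.91, 2.91], [-0.94, 2.29], [0.18, 2.7], [-1.29, 4.43], [0.17, 2.64], [-3, 3]. Speed limits (rad/s): [2.57, 2.57, 3.14, 3.14, 3.14, 3.14].

## Interface

Orientations are given as a rotation vector (axis times angle).
In Python, from plant import env, vision, recognise, cut_out gives the robot as it stands.
- The arm moves only by the tool drive_tool, never from a script. Its argument "motion" is a list of rows, each a list of 3 entries, a list of its own where there are three numbers: the shift along the tool's x, y, z in m, then the turn, a rotation vector about the tool's x, y, z in rad, then the opening, from 0 (shut) to 1 (fully open). In form: [[[dx, dy, dz], [rx, ry, rz], claw], ...]. A call has 1 to 10 rows; each row is the pose to reach, as a shift and turn from the pose commanded when the call began, along the tool's axes at that moment; what a row does not reach only later rows make up. A row lasts 1/10 s, in which the tool goes at most 50 mm and 8.59 degrees, less where a joint would pass 70% of its speed; a pose out of reach is approached as far as the arm can. A call with a gripper value outside its range is refused whole. The fingers move at their own pace and stop on an object; the grip force is fixed at half the most. Time passes only in rows, so rows that repeat a pose let the fingers close. It gives the time, the measured TCP pose, the force and the opening at its end, in the units of the state.
- env.read_state(): the state, without advancing time (a new reading comes with each control period).
- vision.snapshot(name): name is "scene" or "side" or "wrist"; returns the picture (400x640x3 uint8, blue, green, red); there is no depth.
- vision.calibration(name): a dict with "K" (3x3 intrinsics, pixels), "rvec" (rotation vector, rad) and "tvec" (3), from world to camera coordinates, as OpenCV has them. Camera axes: x right, y down, z forward; pixel columns grow to the right and rows downward; lengths in mm; the calibration is good to about 2 mm. A picture is of the moment at which its call begins: read the wrist's pose just before it. calibration takes no time and is no camera call; for the wrist camera it gives the pose at the moment of the call.
- env.job_done(): hands the job in, once; it reports no verdict.
Trained networks look in the newest picture that a camera, given by its name, has taken for a name from the list of things; names that differ only in an ending like _2 or _b are one class to them, and where a whole thing is asked for, a point or a joint stands for the part that bears it (a point fixed in the world has none). Each returns a list of dicts, best first, with "conf" (0 to 1); they miss things now and then, are a little off and sometimes report something else, mostly with a low value. They report only what shows in the picture. A call takes as long as a camera call.
- recognise(camera, label): "point" ([x, y, z] in mm, in world coordinates, good to about 4 mm: the middle of the surface that is visible of it).
- cut_out(camera, label): "pixels" (400x640 bool, what is visible of it).
The state is a dict: "t": time; "joints": joint angles; "joint_vel": joint speeds; "joint_torque": joint torques, N m; "tool_pos": TCP position; "orientation": TCP orientation; "contact_force": force on the tool from outside, world axes, zero at the start; "torque": the same for the moment, N m; "gripper_width": finger opening in mm.
Only numpy, scipy, OpenCV 4.12 (cv2) and the standard library are available. Lean on these libraries where they do the work, as an engineer would, in place of code of your own. Each camera call takes 0.05 s, during which the arm holds its last target.

## Working session

There is one attempt and no reset: what is moved stays moved. The work goes in short steps, Python scripts to look and compute and a tool call to move; the robot and the scene stay as the last step left them, time stands still between calls to the robot, and variables do not carry over. Pictures are saved under pics/ and viewed, and the job is handed in when it is done.

Besides the shell and the picture viewer there is one more tool, called as name([rows], argument=value, ...), one row to a line, values as JSON. drive_tool: Moves the arm, as the interface text tells. Its arguments: {"type":"object","properties":{"motion":{"type":"array"}},"required":["motion"]}

```bash
ls; mkdir -p pics
python3 - <<'E'
from plant import env, vision, recognise, cut_out
import cv2
print(env.read_state())
for n in ["scene","side","wrist"]:
    im=vision.snapshot(n); cv2.imwrite(f"pics/{n}0.png",im)
    print(n,vision.calibration(n))
    for l in ["clamp","block_mid","plug_face","handle_push","release_tab","stop","jaw","wash_bottle","beaker","reagent_jar"]:
        r=recognise(n,l); print(n,l,[(x["point"],round(x["conf"],2)) for x in r[:2]])
print(env.read_state()["t"])
E
```

```text
pics
{'t': 0.0, 'joints': array([ 9.92889654e-01,  1.59048452e-01,  1.59820610e+00,  1.39905893e-06,
        1.38619093e+00, -2.10099581e-01]), 'joint_vel': array([-0.00157165,  0.00149667, -0.0012796 ,  0.00118909, -0.00049709,
       -0.00017577]), 'joint_torque': array([-6.24527911e-04, -3.85597050e+01, -3.22096074e+01,  7.01296376e-02,
        3.82980681e-02, -1.19854435e-04]), 'tool_pos': array([206.42829397, 536.00874785, 213.63234379]), 'orientation': array([-5.74368784e-01, -3.08791534e+00,  2.68597565e-03]), 'contact_force': array([ 0.41156296, -0.7483298 ,  1.21087161]), 'torque': array([ 9.46604956e-03, -6.38706619e-05, -1.88374911e-02]), 'gripper_width': 92.11247321579661}
scene {'K': array([[411.89085747,   0.        , 323.12565374],
       [  0.        , 411.89085747, 197.51638227],
       [  0.        ,   0.        ,   1.        ]]), 'rvec': array([ 2.27786602,  0.94778319, -0.36682775]), 'tvec': array([-410.19589307, -244.05170758, 1355.24184509])}
scene clamp [([659.1, -12.2, 25.2], 0.75)]
scene block_mid [([463.2, -280.2, 69.5], 0.7), ([561.9, 117.9, 43.4], 0.23)]
s
[... 971 characters left out ...]
6, 337.2, 58.9], 0.31)]
side beaker [([622.1, 335.7, 58.3], 0.82), ([450.2, 331.1, 53.4], 0.64)]
side reagent_jar [([451.2, 329.9, 54.1], 0.96), ([646.2, -40.9, 40.9], 0.28)]
wrist {'K': array([[349.40349362,   0.        , 318.72727368],
       [  0.        , 349.40349362, 203.03025113],
       [  0.        ,   0.        ,   1.        ]]), 'rvec': array([-2.39778301, -1.64643   , -0.22651159]), 'tvec': array([-575.61566091,  -30.88803164,  389.76617627])}
wrist clamp []
wrist block_mid []
wrist plug_face []
wrist handle_push [([423.5, 375.3, 23.3], 0.19)]
wrist release_tab []
wrist stop []
wrist jaw []
wrist wash_bottle []
wrist beaker []
wrist reagent_jar [([424.1, 373.2, 22.6], 0.97)]
1.65
```

View pics/scene0.png

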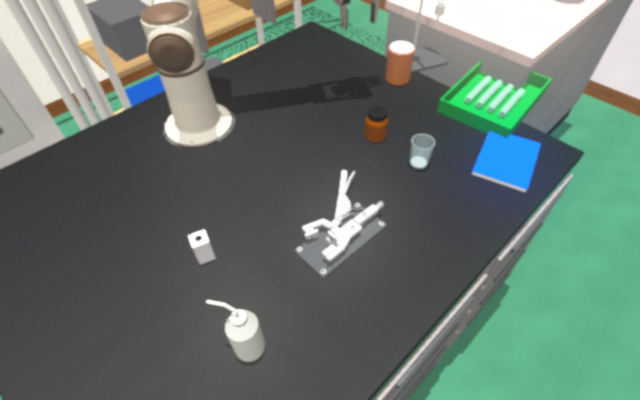

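View pics/side0.png

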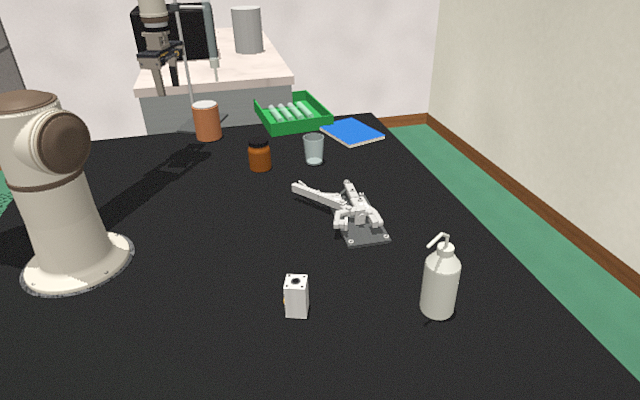

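View pics/wrist0.png

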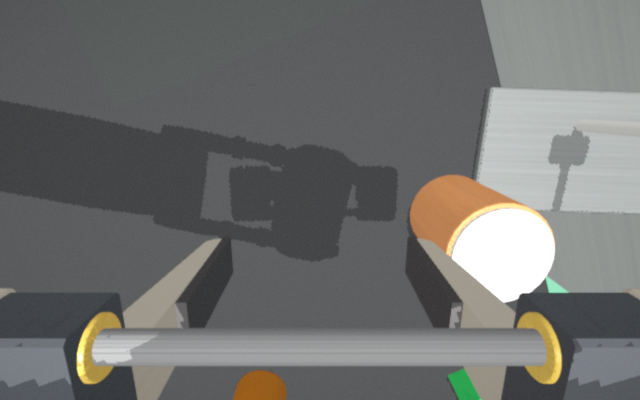

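Run:
```python
import cv2, numpy as np
a=cv2.imread("pics/scene0.png"); b=cv2.imread("pics/side0.png")
c=lambda im,x,y,w,h,s:cv2.resize(im[y:y+h,x:x+w],None,fx=s,fy=s,interpolation=cv2.INTER_CUBIC)
cv2.imwrite("pics/z1.png",c(a,285,160,110,120,5)); cv2.imwrite("pics/z2.png",c(b,280,170,120,80,6))
cv2.imwrite("pics/z3.png",np.hstack([c(a,170,220,60,60,6),c(b,265,260,60,60,6)]))
```

```text
(no output)
```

View pics/z1.png

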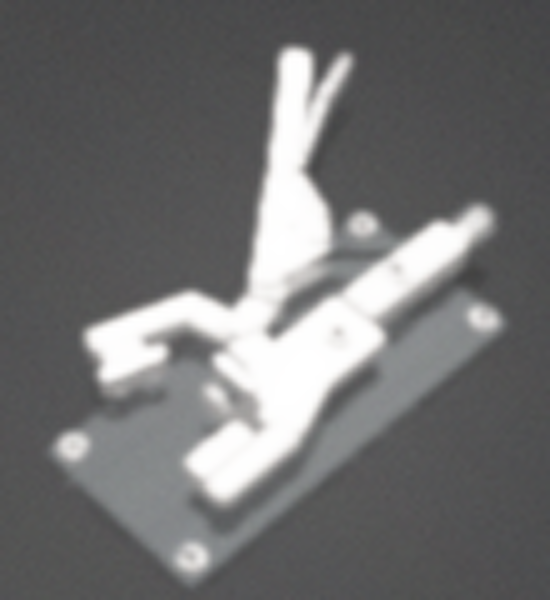

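View pics/z2.png

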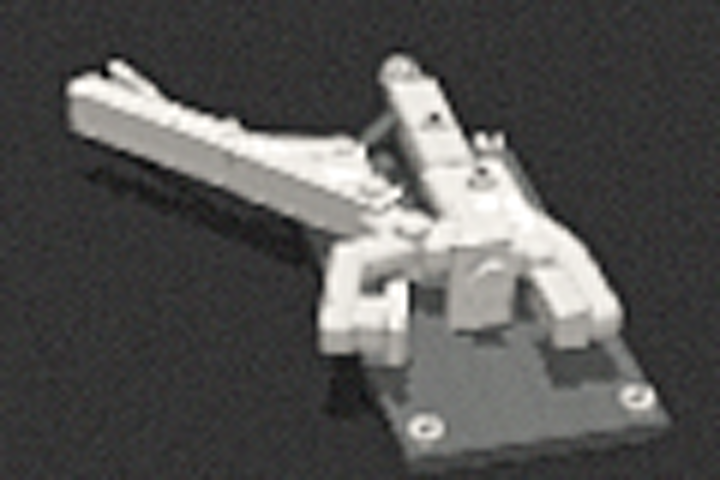

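View pics/z3.png

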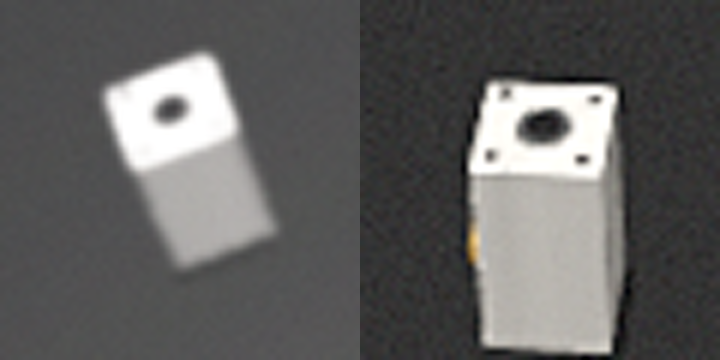

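```bash
cat > h.py <<'E'
import numpy as np, cv2
from scipy.spatial.transform import Rotation as R
def ray(cal,px,z):
    K=cal["K"];Rm=cv2.Rodrigues(np.array(cal["rvec"]))[0];t=np.array(cal["tvec"])
    C=-Rm.T@t; d=Rm.T@np.linalg.solve(K,np.array([px[0],px[1],1.]))
    return C+d*(z-C[2])/d[2]
def proj(cal,P):
    return cv2.projectPoints(np.atleast_2d(np.array(P,float)),np.array(cal["rvec"]),np.array(cal["tvec"]),cal["K"],None)[0][:,0]
def fit2d(loc,w):
    # w = R loc + t, yaw
    loc=np.array(loc,float)[:,:2];w=np.array(w,float)[:,:2]
    a=loc-loc.mean(0);b=w-w.mean(0)
    th=np.arctan2((a[:,0]*b[:,1]-a[:,1]*b[:,0]).sum(),(a*b).sum())
    Rm=np.array([[np.cos(th),-np.sin(th)],[np.sin(th),np.cos(th)]])
    t=w.mean(0)-Rm@loc.mean(0)
    return th,t,np.linalg.norm(w-(loc@Rm.T+t),axis=1)
E
python3 - <<'E'
from plant import env, vision
from h import *
s=vision.calibration("scene");d=vision.calibration("side")
loc=[];w=[]
for px,l in [((52,450),(50,-47)),((193,587),(50,57)),((505,322),(-175,57))]:
    p=ray(s,(285+(px[0]-2)/5,160+(px[1]-2)/5),10);print("scene",l,p);loc.append(l);w.append(p)
for px,l in [((668,420),(50,57)),((412,465),(50,-47))]:
    p=ray(d,(280+(px[0]-2.5)/6,170+(px[1]-2.5)/6),10);print("side",l,p);loc.append(l);w.append(p)
print(fit2d(loc[:3],w[:3]));print(fit2d(loc,w))
# block top corners z=75
for px in [(103,88),(212,52),(243,128),(135,170)]: print("bs",ray(s,(170+(px[0]-2.5)/6,220+(px[1]-2.5)/6),75))
for px in [(488,80),(618,88),(602,180),(468,175)]: print("bd",ray(d,(265+(px[0]-360-2.5)/6,260+(px[1]-2.5)/6),75))
E
```

```text
scene (50, -47) [ 597.74243554 -110.11896348   10.        ]
scene (50, 57) [ 701.41682237 -114.50971318   10.        ]
scene (-175, 57) [705.05172564 108.30224222  10.        ]
side (50, 57) [ 700.76959558 -116.88188397   10.        ]
side (50, -47) [ 596.54136836 -119.07386032   10.        ]
(np.float64(-1.5930932526979455), array([645.18516886, -63.27134057]), array([2.19381982, 0.36113097, 2.34589546]))
(np.float64(-1.5874188685139188), array([644.98962591, -65.20115115]), array([4.33270345, 1.65353336, 0.5491694 , 0.83253033, 4.70238085]))
bs [ 419.84430319 -287.70567306   75.        ]
bs [ 435.49707327 -247.34941668   75.        ]
bs [ 474.89026315 -259.58580686   75.        ]
bs [ 461.82549455 -300.0820769    75.        ]
bd [ 434.80840449 -249.09447351   75.        ]
bd [ 473.60759229 -263.30163331   75.        ]
bd [ 460.29708173 -303.18391634   75.        ]
bd [ 421.74402428 -290.79156719   75.        ]
```

Run:
```python
from plant import env, vision
from h import *
st=env.read_state(); c=vision.calibration("wrist")
T=R.from_rotvec(st["orientation"]).as_matrix();print("T",T.round(3))
Rm=cv2.Rodrigues(c["rvec"])[0];C=-Rm.T@c["tvec"]
print("cam in tool",T.T@(C-st["tool_pos"]),"\ncam axes in tool (rows)\n",(Rm@T).round(3))
```

```text
T [[-0.933  0.36   0.   ]
 [ 0.36   0.933  0.   ]
 [ 0.     0.    -1.   ]]
cam in tool [  75.47629353    0.37829183 -169.41212375] 
cam axes in tool (rows)
 [[ 0.     1.    -0.001]
 [-0.963  0.    -0.269]
 [-0.269  0.001  0.963]]
```

drive_tool([
  [[-0.045,-0.022,0.002],[0,0,-0.03],1],
  [[-0.613,-0.3,0.05],[0,0,-0.35],1],
  [[-0.613,-0.3,0.05],[0,0,-0.35],1],
  [[-0.613,-0.3,0.05],[0,0,-0.35],1],
  [[-0.613,-0.3,0.05],[0,0,-0.35],1],
  [[-0.613,-0.3,0.05],[0,0,-0.35],1],
  [[-0.613,-0.3,0.05],[0,0,-0.35],1],
  [[-0.613,-0.3,0.05],[0,0,-0.35],1],
  [[-0.613,-0.3,0.05],[0,0,-0.35],1],
  [[-0.613,-0.3,0.05],[0,0,-0.35],1],
])

```text
t: 2.65
tool_pos: [540.5, 176.5, 179.4]
orientation: [0.028, 3.141, 0.0]
contact_force: [1.3, 1.3, 0.4]
gripper_width: 91.9
```

drive_tool([
  [[-0.13,-0.137,0.015],[0,0,0],1],
  [[-0.13,-0.137,0.015],[0,0,0],1],
  [[-0.13,-0.137,0.015],[0,0,0],1],
  [[-0.13,-0.137,0.015],[0,0,0],1],
  [[-0.13,-0.137,0.015],[0,0,0],1],
  [[-0.13,-0.137,0.015],[0,0,0],1],
])

```text
t: 3.25
tool_pos: [666.8, 38.6, 163.8]
orientation: [-0.03, -3.14, -0.001]
contact_force: [-0.1, -0.0, -0.3]
gripper_width: 91.9
```

Run:
```python
from plant import env, vision, recognise
from h import *
import pickle
st=env.read_state();c=vision.calibration("wrist");im=vision.snapshot("wrist");cv2.imwrite("pics/w1.png",im)
pickle.dump((st,c),open("w1.pkl","wb"))
print(st["t"],st["tool_pos"],st["orientation"],st["contact_force"],np.abs(st["joint_vel"]).max())
for l in ["clamp","handle_push","release_tab","stop","jaw"]:
    r=recognise("wrist",l); print(l,[(x["point"],round(x["conf"],2)) for x in r[:2]])
cv2.imwrite("pics/w1z.png",cv2.resize(im,None,fx=1.25,fy=1.25,interpolation=cv2.INTER_CUBIC))
```

```text
3.25 [666.76319145  38.5728588  163.75268607] [-2.99402058e-02 -3.14036788e+00 -8.41681089e-04] [-0.1245571  -0.02609071 -0.25729066] 0.03434637187271478
clamp [([637.6, 15.4, 46.2], 0.66)]
handle_push [([577.1, 79.6, 50.3], 0.57)]
release_tab [([561.3, 113.7, 42.7], 0.59)]
stop [([646.8, -37.5, 44.7], 0.78)]
jaw [([596.1, 51.4, 51.2], 0.97)]
```

View pics/w1z.png

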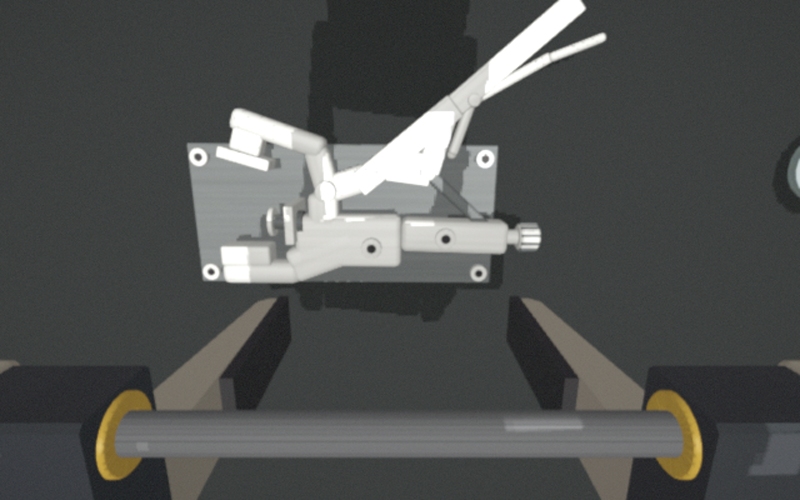

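Run:
```python
import cv2, numpy as np
im=cv2.imread("pics/w1.png")
c=lambda x,y:cv2.resize(im[y-20:y+20,x-20:x+20],None,fx=8,fy=8,interpolation=cv2.INTER_CUBIC)
v=[c(150,114),c(398,117),c(162,226),c(393,226)]
cv2.imwrite("pics/w1c.png",np.vstack([np.hstack(v[:2]),np.hstack(v[2:])])[:,:])
```

```text
(no output)
```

View pics/w1c.png

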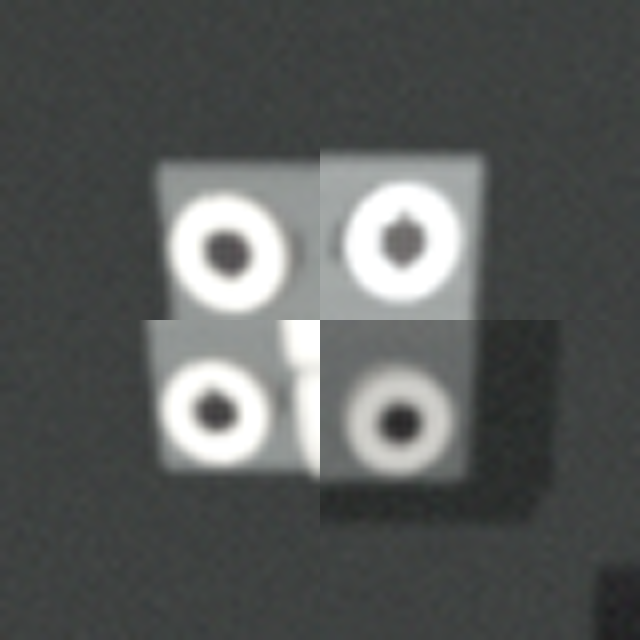

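```bash
cat >> h.py <<'E'
def clampw(x,y,z,th,t):
    return np.array([t[0]+np.cos(th)*x-np.sin(th)*y, t[1]+np.sin(th)*x+np.cos(th)*y, z])
E
python3 - <<'E'
from h import *
import pickle
st,c=pickle.load(open("w1.pkl","rb"))
loc=[(50,-47),(-175,-47),(50,57),(-175,57)]
px=[(149.3,114.2),(398.1,116.2),(161.8,224.3),(391.0,225.3)]
w=[ray(c,p,10) for p in px]
print(np.round(w,1)); th,t,res=fit2d(loc,w);print(th,t,res)
# free height check
from scipy.optimize import least_squares
loc=np.array(loc,float)
def f(v):
    P=[clampw(x,y,v[3],v[0],v[1:3]) for x,y in loc]; return (proj(c,P)-np.array(px)).ravel()
s=least_squares(f,[th,t[0],t[1],10]);print(s.x,np.abs(s.fun).max())
for n,p in dict(push=(-184,-120,36),tab=(0,0,52),stop=(-28,4,52)).items(): print(n,clampw(*p,th,t),proj(c,[clampw(*p,th,t)])*1.25)
im=cv2.imread("pics/w1.png")
for p in [(-15,20,45),(19,20,45),(-184,-120,47),(-15,-31,45),(19,-41,45),(-28,-9,52),(-28,17,52)]:
    u=proj(c,[clampw(*p,th,t)])[0]; cv2.circle(im,tuple(np.round(u).astype(int)),2,(0,0,255),-1)
cv2.imwrite("pics/w1o.png",cv2.resize(im[:240,100:520],None,fx=1.9,fy=1.9))
E
```

```text
[[ 596.1 -111.5   10. ]
 [ 602.   111.6   10. ]
 [ 700.3 -114.8   10. ]
 [ 705.6  109.    10. ]]
-1.5963501730808187 [644.39114148 -63.79819711] [1.03238532 0.770522   0.4372267  0.72358862]
[ -1.59645106 644.6879009  -64.01450279   8.18243294] 0.5007671672413494
push [529.1317153  123.20785808  36.        ] [[530.75556154  24.37005996]]
tab [644.39114148 -63.79819711  52.        ] [[240.52307102 219.03113988]]
stop [649.10526538 -35.90954286  52.        ] [[283.76576966 225.31532445]]
```

View pics/w1o.png

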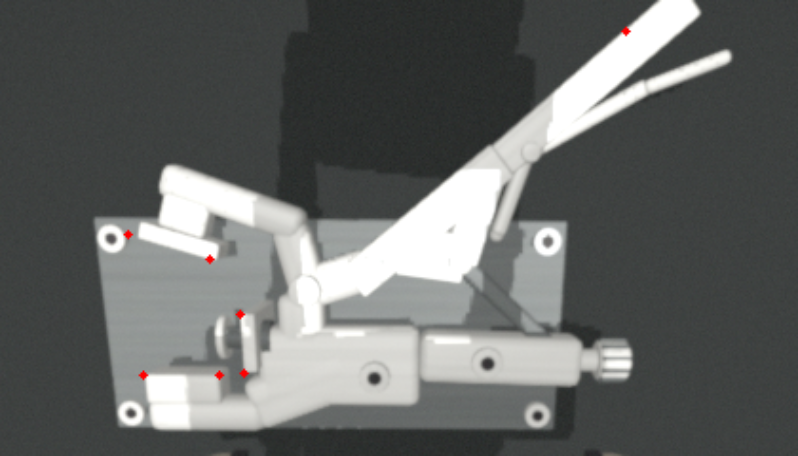

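drive_tool([
  [[0.02,-0.042,0.002],[0,0,0.04],1],
  [[0.153,-0.332,0.014],[0,0,0.29],1],
  [[0.153,-0.332,0.014],[0,0,0.29],1],
  [[0.153,-0.332,0.014],[0,0,0.29],1],
  [[0.153,-0.332,0.014],[0,0,0.29],1],
  [[0.153,-0.332,0.014],[0,0,0.29],1],
  [[0.153,-0.332,0.014],[0,0,0.29],1],
  [[0.153,-0.332,0.014],[0,0,0.29],1],
  [[0.153,-0.332,0.014],[0,0,0.29],1],
  [[0.153,-0.332,0.014],[0,0,0.29],1],
])

```text
t: 4.55
tool_pos: [508.1, -289.6, 150.5]
orientation: [0.482, 3.104, 0.001]
contact_force: [0.2, 0.5, -0.1]
gripper_width: 91.8
```

Run:
```python
from plant import env, vision, recognise
from h import *
import pickle
st=env.read_state();c=vision.calibration("wrist");im=vision.snapshot("wrist");cv2.imwrite("pics/w2.png",im)
pickle.dump((st,c),open("w2.pkl","wb"))
print(st["t"],st["tool_pos"],st["orientation"],st["contact_force"],np.abs(st["joint_vel"]).max())
for l in ["block_mid","plug_face"]:
    r=recognise("wrist",l); print(l,[(x["point"],round(x["conf"],2)) for x in r[:2]])
cv2.imwrite("pics/w2z.png",cv2.resize(im,None,fx=1.25,fy=1.25,interpolation=cv2.INTER_CUBIC))
```

```text
4.55 [ 508.14834548 -289.56809443  150.52650054] [4.81698667e-01 3.10406673e+00 6.87152737e-04] [ 0.24978793  0.48869652 -0.07362941] 0.027976677690138303
block_mid [([446.6, -271.6, 76.9], 0.88)]
plug_face []
```

View pics/w2z.png

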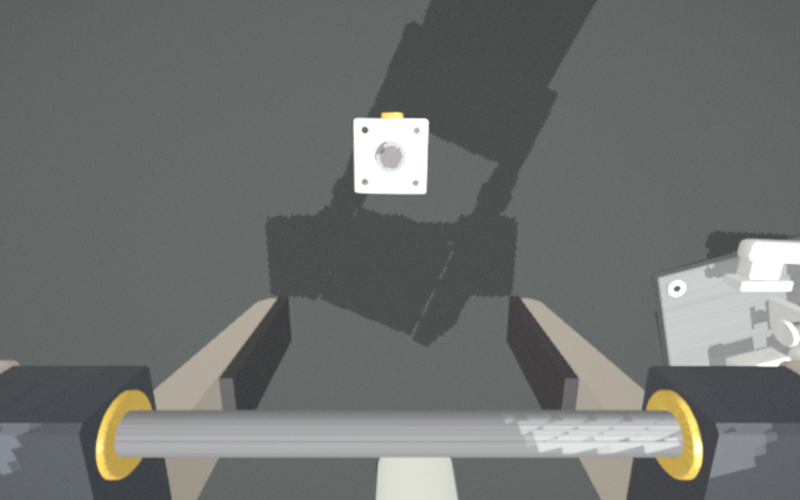

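Run:
```python
from h import *
import pickle
st,c=pickle.load(open("w2.pkl","rb"));im=cv2.imread("pics/w2.png")
g=cv2.cvtColor(im,cv2.COLOR_BGR2GRAY)
m=(g>185).astype(np.uint8); m[:, :250]=0; m[:,370:]=0; m[:80]=0; m[170:]=0
cs,_=cv2.findContours(m,cv2.RETR_EXTERNAL,cv2.CHAIN_APPROX_NONE);k=max(cs,key=cv2.contourArea)
box=cv2.boxPoints(cv2.minAreaRect(k));print(box,cv2.contourArea(k))
T=R.from_rotvec(st["orientation"]).as_matrix()
for z in (75,):
    w=np.array([ray(c,p,z) for p in box]);print(w.round(1),[np.linalg.norm(w[i]-w[i-1]).round(1) for i in range(4)])
    ctr=w.mean(0);print("ctr",ctr)
    e=[w[i]-w[i-1] for i in range(4)];print("yaw mod 90",[np.rad2deg(np.arctan2(v[1],v[0]))%90 for v in e],"tool y yaw",np.rad2deg(np.arctan2(T[1,1],T[0,1])))
    d=T.T@(np.array([ctr[0],ctr[1],48])-st["tool_pos"]);print("to grasp (tool)",d)
```

```text
[[283.  90.]
 [342.  90.]
 [342. 154.]
 [283. 154.]] 3501.5
[[ 419.8 -285.9   75. ]
 [ 431.7 -248.4   75. ]
 [ 472.6 -260.6   75. ]
 [ 460.1 -300.    75. ]] [np.float64(42.7), np.float64(39.4), np.float64(42.7), np.float64(41.3)]
ctr [ 446.06745956 -273.72691902   75.        ]
yaw mod 90 [np.float64(70.80873511793715), np.float64(72.3896933001331), np.float64(73.41604751801525), np.float64(72.37966108835397)] tool y yaw 72.35805048490398
to grasp (tool) [ 63.99296239  -3.76874221 102.50541398]
```

Run:
```python
from h import *
import pickle
st,c=pickle.load(open("w2.pkl","rb"));im=cv2.imread("pics/w2.png").astype(float)
b=im[...,0]
sub=cv2.resize(b[85:165,275:350],None,fx=8,fy=8,interpolation=cv2.INTER_CUBIC)
m=(sub>170).astype(np.uint8)
cs,_=cv2.findContours(m,cv2.RETR_EXTERNAL,cv2.CHAIN_APPROX_NONE);k=max(cs,key=cv2.contourArea)
hull=cv2.convexHull(k);
_,tri=0,cv2.approxPolyDP(hull,20,True)[:,0]
print(tri)
# fit lines to sides
P=k[:,0].astype(float);ctr=P.mean(0)
x0,y0,x1,y1=P[:,0].min(),P[:,1].min(),P[:,0].max(),P[:,1].max()
L=[]
for ax,v in ((0,x0),(1,y0),(0,x1),(1,y1)):
    o=1-ax; lo,hi=(y0,y1) if ax==0 else (x0,x1)
    s=P[(np.abs(P[:,ax]-v)<16)&(P[:,o]>lo+80)&(P[:,o]<hi-80)]
    vx,vy,px,py=cv2.fitLine(s.astype(np.float32),cv2.DIST_HUBER,0,0.01,0.01).ravel();L.append((vx,vy,px,py))
def inter(a,b):
    A=np.array([[a[0],-b[0]],[a[1],-b[1]]]);s=np.linalg.solve(A,[b[2]-a[2],b[3]-a[3]]);return np.array([a[2]+s[0]*a[0],a[3]+s[0]*a[1]])
q=np.array([inter(L[i],L[(i+1)%4]) for i in range(4)])
q=(q+.5)/8-.5+[275,85];print(q)
T=R.from_rotvec(st["orientation"]).as_matrix()
w=np.array([ray(c,p,75) for p in q]);print(w.round(1),[np.linalg.norm(w[i]-w[i-1]).round(1) for i in range(4)])
ctr=w.mean(0);e=[w[i]-w[i-1] for i in range(4)]
print("ctr",ctr,"yaws",[np.rad2deg(np.arctan2(v[1],v[0])).round(1)%90 for v in e],"tool y yaw",np.rad2deg(np.arctan2(T[1,1],T[0,1])))
print("to grasp",T.T@(np.array([ctr[0],ctr[1],48])-st["tool_pos"]))
```

```text
[[535  85]
 [527 554]
 [ 74 549]
 [ 65  84]]
[[282.05421257  94.08870316]
 [342.74040985  94.00458336]
 [340.8264389  155.23138428]
 [283.27930832 154.31396484]]
[[ 422.1 -287.4   75. ]
 [ 434.3 -248.7   75. ]
 [ 473.2 -261.6   75. ]
 [ 460.4 -299.9   75. ]] [np.float64(40.3), np.float64(40.6), np.float64(41.0), np.float64(40.3)]
ctr [ 447.49562571 -274.3851924    75.        ] yaws [np.float64(72.0), np.float64(72.5), np.float64(71.6), np.float64(71.5)] tool y yaw 72.35805048490398
to grasp [ 62.43246293  -3.96322531 102.50578842]
```

drive_tool([
  [[0.04,-0.003,0],[0,0,0.004],1],
  [[0.0625,-0.004,0.02],[0,0,0.007],1],
  [[0.0625,-0.004,0.06],[0,0,0.007],1],
  [[0.0625,-0.004,0.09],[0,0,0.007],1],
  [[0.0625,-0.004,0.102],[0,0,0.007],1],
  [[0.0625,-0.004,0.102],[0,0,0.007],1],
  [[0.0625,-0.004,0.102],[0,0,0.007],1],
])

```text
t: 5.4
tool_pos: [448.3, -275.5, 49.6]
orientation: [0.491, 3.101, -0.002]
contact_force: [0.1, 0.5, -0.1]
gripper_width: 92.2
```

drive_tool([
  [[0,0,0],[0,0,0],0.2],
  [[0,0,0],[0,0,0],0.2],
  [[0,0,0],[0,0,0],0.2],
  [[0,0,0],[0,0,0],0.2],
  [[0,0,0],[0,0,0],0.2],
  [[0,0,0],[0,0,0],0.2],
  [[0,0,0],[0,0,0],0.2],
  [[0,0,0],[0,0,0],0.2],
])

```text
t: 6.2
tool_pos: [447.2, -275.1, 48.3]
orientation: [-0.492, -3.103, -0.0]
contact_force: [0.5, 0.3, 0.3]
gripper_width: 39.6
```

drive_tool([
  [[0,0,-0.02],[0,0,0],0.2],
  [[0,0,-0.05],[0,0,0],0.2],
  [[-0.03,0.045,-0.062],[0,0,-0.1],0.2],
  [[-0.055,0.081,-0.062],[0,0,-0.2],0.2],
  [[-0.08,0.118,-0.062],[0,0,-0.289],0.2],
  [[-0.1,0.148,-0.062],[0,0,-0.289],0.2],
  [[-0.12,0.178,-0.062],[0,0,-0.289],0.2],
  [[-0.136,0.201,-0.062],[0,0,-0.289],0.2],
  [[-0.136,0.201,-0.062],[0,0,-0.289],0.2],
  [[-0.136,0.201,-0.062],[0,0,-0.289],0.2],
])

```text
t: 7.2
tool_pos: [637.9, -125.6, 109.0]
orientation: [-0.039, -3.139, -0.001]
contact_force: [0.2, 0.4, -3.2]
gripper_width: 39.8
```

Run:
```python
from plant import env, vision, recognise
from h import *
import pickle
st=env.read_state();c=vision.calibration("wrist");im=vision.snapshot("wrist");cv2.imwrite("pics/w3.png",im)
pickle.dump((st,c),open("w3.pkl","wb"))
print(st["t"],st["tool_pos"],st["orientation"],st["contact_force"],np.abs(st["joint_vel"]).max(),st["gripper_width"])
cv2.imwrite("pics/w3z.png",cv2.resize(im,None,fx=1.25,fy=1.25,interpolation=cv2.INTER_CUBIC))
im=vision.snapshot("side");cv2.imwrite("pics/s3.png",cv2.resize(im[130:280,240:440],None,fx=4,fy=4,interpolation=cv2.INTER_CUBIC))
T=R.from_rotvec(st["orientation"]).as_matrix();print("yaw y",np.arctan2(T[1,1],T[0,1]), T[:,2])
```

```text
7.2 [ 637.92613991 -125.6273815   108.96199783] [-3.87746753e-02 -3.13880118e+00 -6.69195182e-04] [ 0.21894412  0.38961249 -3.24229444] 0.025737908260280648 39.79280396573762
yaw y 1.546090400587785 [-2.54644401e-03  4.57858137e-04 -9.99996653e-01]
```

View pics/w3z.png

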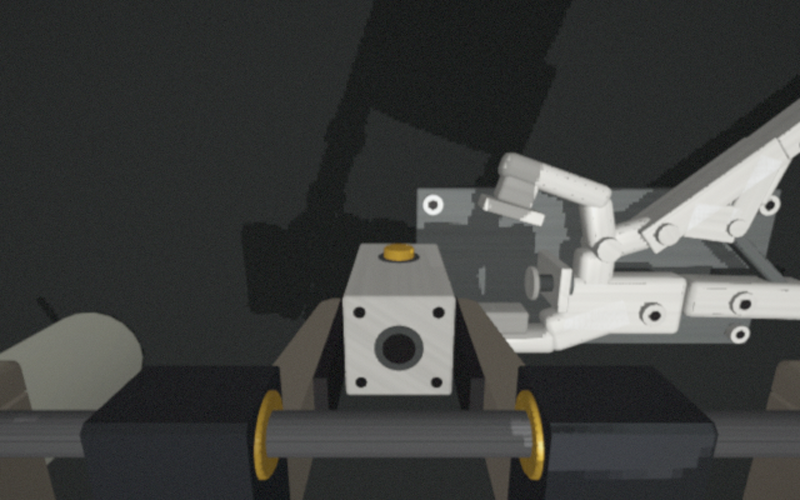

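View pics/s3.png

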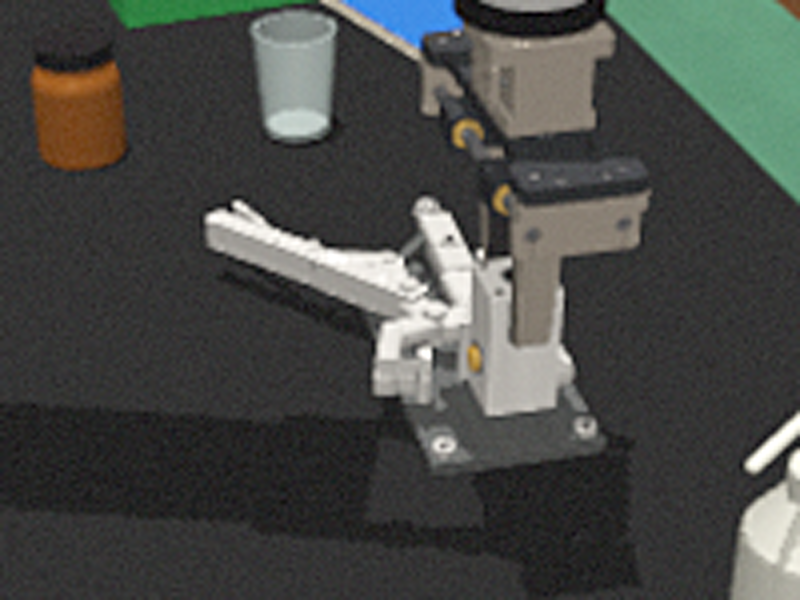

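Run:
```python
from h import *
import pickle
st,c=pickle.load(open("w3.pkl","rb"))
th=-1.5964;t=np.array([644.4,-63.8])
inv=lambda p:(np.cos(th)*(p[0]-t[0])+np.sin(th)*(p[1]-t[1]),-np.sin(th)*(p[0]-t[0])+np.cos(th)*(p[1]-t[1]))
w=[ray(c,np.array(p)/1.25-.1,108.96+26.7) for p in [(344,296),(456,297),(453,394),(346,393)]]
print(np.round(w,1),np.mean(w,0),"clamp",inv(np.mean(w,0)), "tcp clamp",inv(st["tool_pos"]))
print("plate TL",inv(ray(c,np.array((417,189))/1.25-.1,10)))
im=cv2.imread("pics/w3.png")
for p in [(-15,20,45),(19,20,45),(50,-47,10),(-28,17,52),(-28,-9,52)]:
    u=proj(c,[clampw(*p,th,t)])[0]; cv2.circle(im,tuple(np.round(u).astype(int)),1,(0,0,255),-1)
cv2.imwrite("pics/w3o.png",cv2.resize(im[120:300,300:500],None,fx=4,fy=4))
```

```text
[[ 617.4 -143.8  135.7]
 [ 618.7 -104.7  135.7]
 [ 657.2 -105.4  135.7]
 [ 655.8 -145.3  135.7]] [ 637.27777652 -124.78832051  135.66      ] clamp (np.float64(61.15066636848293), np.float64(-5.5585347006217845)) tcp clamp (np.float64(61.97285368728833), np.float64(-4.88890312263954))
plate TL (np.float64(50.25969306141241), np.float64(-46.747471211825555))
```

View pics/w3o.png

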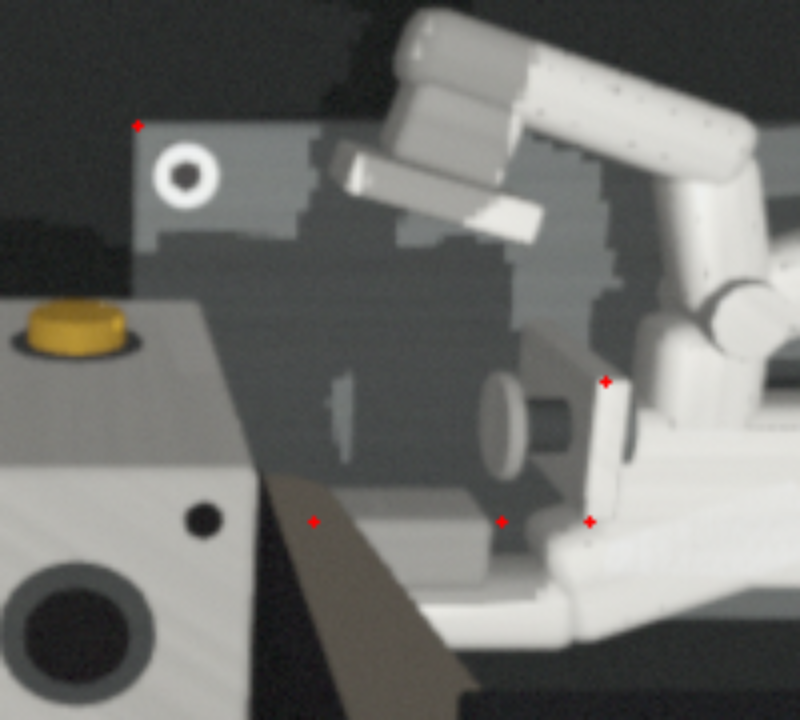

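drive_tool([
  [[-0.001,0,0.02],[0,0,-0.001],0.2],
  [[-0.001,0,0.04],[0,0,-0.001],0.2],
  [[-0.001,0,0.0475],[0,0,-0.001],0.2],
  [[-0.001,0.01,0.0475],[0,0,-0.001],0.2],
  [[-0.001,0.018,0.0475],[0,0,-0.001],0.2],
  [[-0.001,0.026,0.0475],[0,0,-0.001],0.2],
  [[-0.001,0.032,0.0475],[0,0,-0.001],0.2],
  [[-0.001,0.038,0.0475],[0,0,-0.001],0.2],
  [[-0.001,0.04,0.0475],[0,0,-0.001],0.2],
  [[-0.001,0.04,0.0475],[0,0,-0.001],0.2],
])

```text
t: 8.3
tool_pos: [640.8, -85.8, 62.9]
orientation: [0.038, 3.141, -0.0]
contact_force: [-0.6, 0.0, -3.7]
gripper_width: 39.9
```

```bash
cat > look.py <<'E'
import sys
from plant import env, vision, recognise
from h import *
import pickle
th=-1.5964;t=np.array([644.4,-63.8])
inv=lambda p:np.array((np.cos(th)*(p[0]-t[0])+np.sin(th)*(p[1]-t[1]),-np.sin(th)*(p[0]-t[0])+np.cos(th)*(p[1]-t[1])))
if __name__=="__main__":
    n=sys.argv[1]
    st=env.read_state();c=vision.calibration("wrist");im=vision.snapshot("wrist");cv2.imwrite(f"pics/{n}.png",im)
    pickle.dump((st,c),open(n+".pkl","wb"))
    T=R.from_rotvec(st["orientation"]).as_matrix()
    print("t",st["t"],"tcp",st["tool_pos"].round(1),"clamp",inv(st["tool_pos"]).round(1),"yaw err",(np.arctan2(T[1,1],T[0,1])-th-np.pi).round(4),"F",st["contact_force"].round(1),"w",st["gripper_width"])
    print("tilt",T[:,2].round(4))
    if len(sys.argv)>2:
        x,y,w,h,s=map(float,sys.argv[2:7]);x,y,w,h=map(int,(x,y,w,h))
        cv2.imwrite(f"pics/{n}z.png",cv2.resize(im[y:y+h,x:x+w],None,fx=s,fy=s,interpolation=cv2.INTER_CUBIC))
E
python3 look.py w4 120 100 400 250 2
```

```text
t 8.3 tcp [640.8 -85.8  62.9] clamp [22.1 -3. ] yaw err 0.0014 F [-0.6  0.  -3.7] w 39.94132108846049
tilt [ 1.e-04 -1.e-04 -1.e+00]
```

View pics/w4z.png

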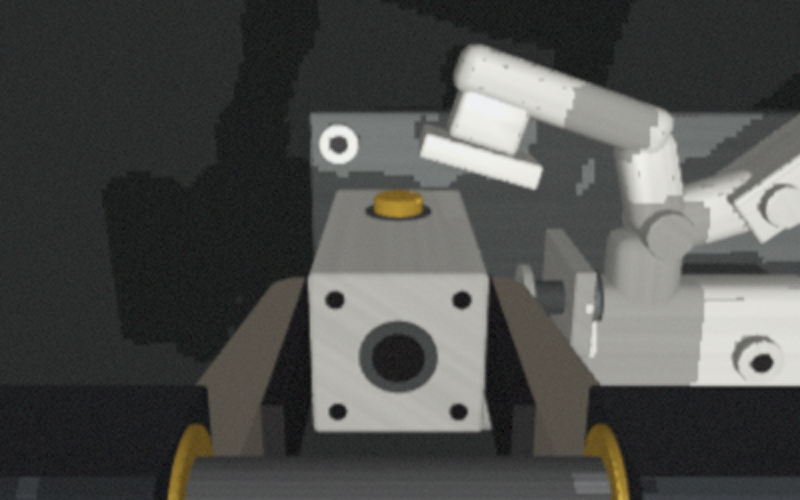

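drive_tool([
  [[0,0,0.001],[0,0,0],0.2],
  [[0,0,0.002],[0,0,0],0.2],
  [[0,0,0.002],[0,0,0],0.2],
])

```text
t: 8.65
tool_pos: [640.6, -86.4, 60.5]
orientation: [-0.04, -3.141, -0.0]
contact_force: [0.2, -0.0, -4.3]
gripper_width: 39.7
```

drive_tool([
  [[0,0,0.0005],[0,0,0],0.2],
  [[0,0,0.001],[0,0,0],0.2],
  [[0,0,0.001],[0,0,0],0.2],
])

```text
t: 8.95
tool_pos: [640.7, -86.2, 59.7]
orientation: [-0.039, -3.141, -0.0]
contact_force: [-0.1, 0.9, -3.9]
gripper_width: 39.9
```

drive_tool([
  [[0,0,0.0005],[0,0,0],0.2],
  [[0,0,0.001],[0,0,0],0.2],
  [[0,0,0.001],[0,0,0],0.2],
])

```text
t: 9.25
tool_pos: [640.7, -86.1, 58.7]
orientation: [-0.039, -3.141, -0.0]
contact_force: [-0.5, -0.2, -4.0]
gripper_width: 39.6
```

drive_tool([
  [[0,0,0.0005],[0,0,0],0.2],
  [[0,0,0.0005],[0,0,0],0.2],
])

```text
t: 9.45
tool_pos: [640.8, -86.2, 58.4]
orientation: [0.039, 3.141, -0.0]
contact_force: [-0.2, 0.3, -2.7]
gripper_width: 39.9
```

drive_tool([
  [[0,0,0.0005],[0,0,0],0.2],
  [[0,0,0.0005],[0,0,0],0.2],
])

```text
t: 9.65
tool_pos: [640.9, -86.2, 58.4]
orientation: [0.039, 3.141, -0.0]
contact_force: [-2.0, 1.0, 1.8]
gripper_width: 40.2
```

drive_tool([
  [[0,0.001,-0.0003],[0,0,0],0.2],
  [[0,0.002,-0.0003],[0,0,0],0.2],
  [[0,0.004,-0.0003],[0,0,0],0.2],
  [[0,0.006,-0.0003],[0,0,0],0.2],
  [[0,0.008,-0.0003],[0,0,0],0.2],
  [[0,0.009,-0.0003],[0,0,0],0.2],
  [[0,0.01,-0.0003],[0,0,0],0.2],
  [[0,0.01,-0.0003],[0,0,0],0.2],
])

```text
t: 10.45
tool_pos: [641.3, -76.1, 58.4]
orientation: [0.039, 3.141, -0.0]
contact_force: [0.2, -1.7, 1.1]
gripper_width: 39.7
```

drive_tool([
  [[0,0.0005,0],[0,0,0],0.2],
  [[0,0.001,0],[0,0,0],0.2],
  [[0,0.0015,0],[0,0,0],0.2],
])

```text
t: 10.75
tool_pos: [641.3, -74.9, 58.4]
orientation: [0.039, 3.141, -0.001]
contact_force: [0.7, -4.6, 2.1]
gripper_width: 39.9
```

drive_tool([
  [[0,0.0005,0],[0,0,0],0.2],
  [[0,0.001,0],[0,0,0],0.2],
])

```text
t: 10.95
tool_pos: [641.3, -73.9, 58.4]
orientation: [0.039, 3.141, -0.001]
contact_force: [-0.1, -3.1, 2.1]
gripper_width: 40.0
```

drive_tool([
  [[0,0.0005,0],[0,0,0],0.2],
  [[0,0.001,0],[0,0,0],0.2],
])

```text
t: 11.15
tool_pos: [641.3, -72.9, 58.4]
orientation: [0.039, 3.141, -0.001]
contact_force: [-0.2, -3.6, 2.8]
gripper_width: 40.0
```

drive_tool([
  [[0,0.0005,0],[0,0,0],0.2],
  [[0,0.0005,0],[0,0,0],0.2],
])

```text
t: 11.35
tool_pos: [641.3, -72.3, 58.4]
orientation: [0.039, 3.141, -0.0]
contact_force: [0.1, -3.1, 3.0]
gripper_width: 39.3
```

drive_tool([
  [[0,0.0005,-0.0002],[0,0,0],0.2],
  [[0,0.001,-0.0002],[0,0,0],0.2],
])

```text
t: 11.55
tool_pos: [641.2, -71.2, 58.3]
orientation: [0.039, 3.141, -0.0]
contact_force: [0.3, -4.3, 2.8]
gripper_width: 39.7
```

drive_tool([
  [[0,0.0005,0],[0,0,0],0.2],
  [[0,0.001,0],[0,0,0],0.2],
])

```text
t: 11.75
tool_pos: [641.2, -70.2, 58.4]
orientation: [0.039, 3.141, -0.0]
contact_force: [-0.0, -4.4, 4.0]
gripper_width: 39.7
```

```bash
python3 look.py w5 120 100 400 250 2
```

```text
t 11.75 tcp [641.2 -70.2  58.4] clamp [ 6.5 -3. ] yaw err 0.0008 F [-0.  -4.4  4. ] w 39.70857809288376
tilt [ 2.e-04 -2.e-04 -1.e+00]
```

View pics/w5z.png

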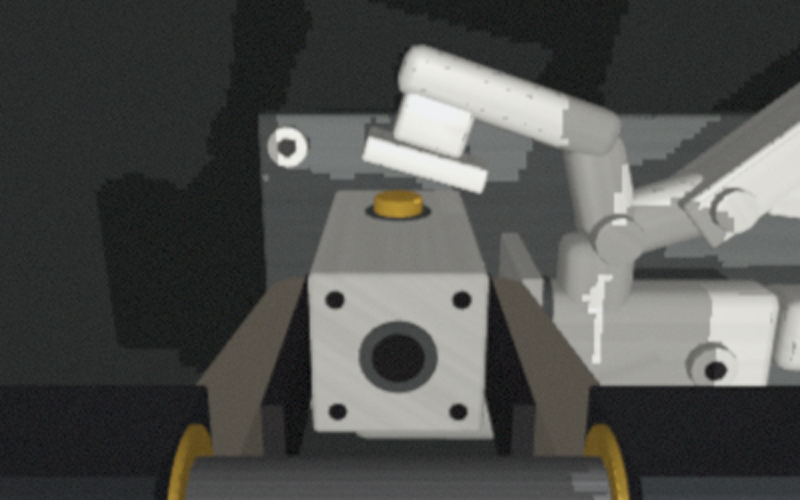

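drive_tool([
  [[0,0.0005,-0.0004],[0,0,0],0.2],
  [[0,0.001,-0.0004],[0,0,0],0.2],
])

```text
t: 12.0
tool_pos: [641.0, -69.3, 58.4]
orientation: [-0.039, -3.141, 0.001]
contact_force: [0.1, -5.5, 0.7]
gripper_width: 39.8
```

drive_tool([
  [[0,0.0005,0],[0,0,0],0.2],
  [[0,0.001,0],[0,0,0],0.2],
])

```text
t: 12.2
tool_pos: [641.1, -69.2, 58.4]
orientation: [-0.039, -3.141, 0.003]
contact_force: [-0.4, -7.5, 0.7]
gripper_width: 39.7
```

drive_tool([
  [[0,0.0005,0],[0,0,0],0.2],
  [[0,0.0005,0],[0,0,0],0.2],
])

```text
t: 12.4
tool_pos: [641.0, -69.1, 58.4]
orientation: [-0.039, -3.141, 0.004]
contact_force: [-0.4, -8.1, 0.3]
gripper_width: 40.0
```

drive_tool([
  [[0,-0.0004,0],[0,0,0],0.2],
  [[0,-0.0008,0],[0,0,0],0.2],
  [[0,-0.0008,0],[0,0,0],0.2],
])

```text
t: 12.7
tool_pos: [641.1, -69.2, 58.4]
orientation: [-0.039, -3.141, 0.002]
contact_force: [0.4, -5.8, 1.0]
gripper_width: 39.8
```

```bash
python3 look.py w6 120 100 400 250 2
```

```text
t 12.7 tcp [641.1 -69.2  58.4] clamp [ 5.5 -3.2] yaw err 0.0007 F [ 0.4 -5.8  1. ] w 39.82645338554292
tilt [-3.0e-04 -1.1e-03 -1.0e+00]
```

drive_tool([
  [[0,-0.0006,0],[0,0,0],0.2],
  [[0,-0.0006,0],[0,0,0],0.6],
  [[0,-0.0006,0],[0,0,0],1],
  [[0,-0.0006,0],[0,0,0],1],
  [[0,-0.0006,0],[0,0,0],1],
  [[0,-0.0006,0],[0,0,0],1],
  [[0,-0.0006,-0.01],[0,0,0],1],
  [[0,-0.0006,-0.03],[0,0,0],1],
])

```text
t: 13.55
tool_pos: [639.8, -68.6, 87.7]
orientation: [-0.039, -3.138, -0.002]
contact_force: [0.8, 0.4, -0.3]
gripper_width: 91.7
```

```bash
python3 look.py w7 120 100 400 250 2
```

```text
t 13.55 tcp [639.8 -68.6  87.7] clamp [ 4.9 -4.5] yaw err 0.0007 F [ 0.8  0.4 -0.3] w 91.65089829238676
tilt [-0.0036  0.0012 -1.    ]
```

View pics/w7z.png

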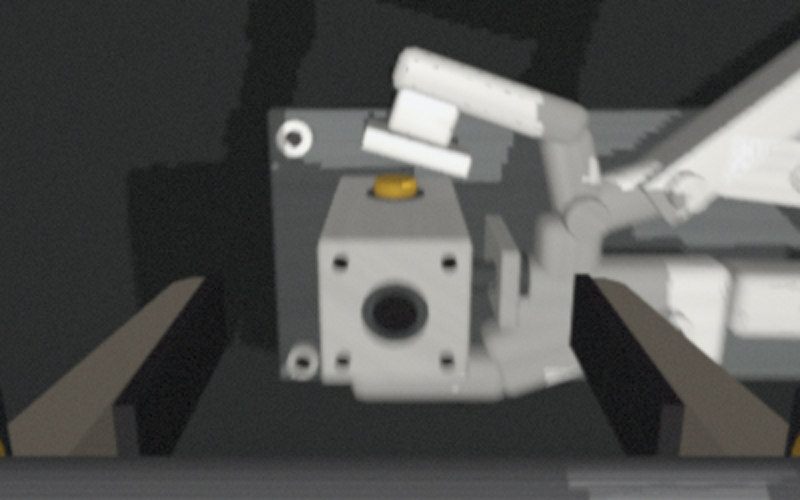

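drive_tool([
  [[0,0,-0.03],[0,0,0],1],
  [[0.03,0.036,-0.035],[0,0,0],0],
  [[0.06,0.072,-0.035],[0,0,0],0],
  [[0.09,0.108,-0.035],[0,0,0],0],
  [[0.12,0.144,-0.035],[0,0,0],0],
  [[0.14,0.168,-0.035],[0,0,0],0],
  [[0.14,0.168,-0.03],[0,0,0],0],
  [[0.14,0.168,-0.03],[0,0,0],0],
])

```text
t: 14.4
tool_pos: [505.3, 102.6, 118.7]
orientation: [0.037, 3.141, -0.0]
contact_force: [-0.5, 0.0, 0.2]
gripper_width: 38.2
```

```bash
python3 look.py w8 0 0 640 400 1.25
```

```text
t 14.4 tcp [505.3 102.6 118.7] clamp [-162.7 -143.3] yaw err 0.002 F [-0.5  0.   0.2] w 38.15252398697642
tilt [ 3.e-04 -3.e-04 -1.e+00]
```

View pics/w8z.png

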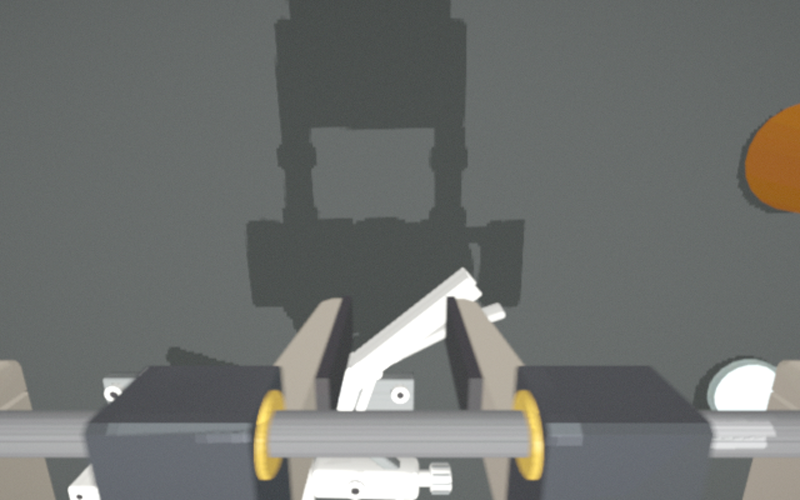

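drive_tool([
  [[0,0,0],[0,0,0],0],
  [[0,0,0.03],[0,0,0],0],
  [[0,0,0.06],[0,0,0],0],
  [[0,0,0.085],[0,0,0],0],
  [[0,0,0.093],[0,0,0],0],
  [[0,0,0.093],[0,0,0],0],
])

```text
t: 15.05
tool_pos: [505.0, 101.7, 24.9]
orientation: [-0.041, -3.139, -0.0]
contact_force: [0.1, 0.5, 1.6]
gripper_width: 0.4
```

```bash
python3 look.py w9 0 0 640 400 1.25
python3 - <<'E'
from h import *
from look import *
st,c=pickle.load(open("w9.pkl","rb"))
im=cv2.imread("pics/w9.png")
c2=np.array([-91.9,-37.7])
for z in (25,47):
    u=proj(c,[clampw(-184,-120,z,th,t)])[0];print(u*1.25); cv2.circle(im,tuple(np.round(u).astype(int)),2,(0,0,255),-1)
cv2.imwrite("pics/w9z.png",cv2.resize(im,None,fx=1.25,fy=1.25))
E
```

```text
t 15.05 tcp [505.  101.7  24.9] clamp [-161.9 -143.6] yaw err -0.0004 F [0.1 0.5 1.6] w 0.41694832200418186
tilt [-0.0023  0.     -1.    ]
[448.41016395 368.28781924]
[454.71556779 397.9454086 ]
```

View pics/w9z.png

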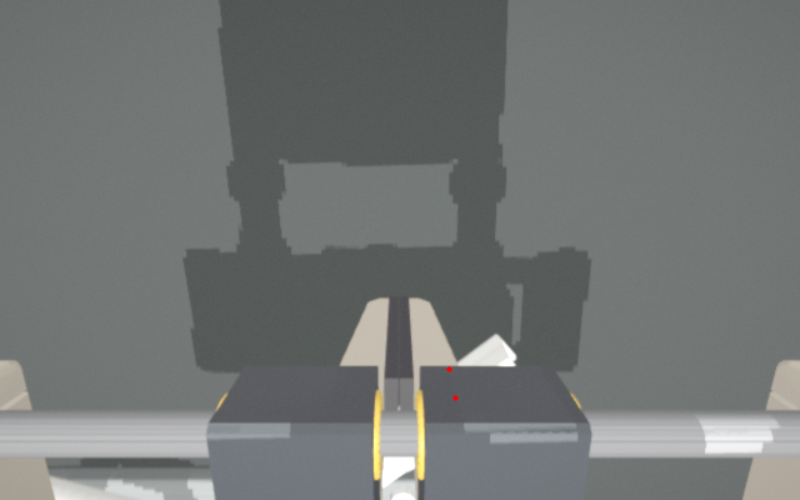

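drive_tool([
  [[-0.0015,0.0013,0],[0,0,0],0],
  [[-0.003,0.0027,0],[0,0,0],0],
  [[-0.0045,0.004,0],[0,0,0],0],
  [[-0.006,0.0054,0],[0,0,0],0],
  [[-0.0075,0.0067,0],[0,0,0],0],
])

```text
t: 15.6
tool_pos: [513.4, 109.1, 26.0]
orientation: [0.039, 3.141, -0.0]
contact_force: [-0.3, -0.9, -0.8]
gripper_width: 0.6
```

drive_tool([
  [[-0.0015,0.0013,0],[0,0,0],0],
  [[-0.003,0.0027,0],[0,0,0],0],
  [[-0.0045,0.004,0],[0,0,0],0],
])

```text
t: 15.9
tool_pos: [517.2, 112.5, 25.5]
orientation: [-0.038, -3.14, 0.001]
contact_force: [-2.4, -2.1, 0.9]
gripper_width: 0.3
```

drive_tool([
  [[-0.002,0.0017,0],[0,0,0],0],
  [[-0.0041,0.0034,0],[0,0,0],0],
  [[-0.0062,0.0051,0],[0,0,0],0],
  [[-0.0083,0.0068,0],[0,0,0],0],
  [[-0.0105,0.0083,0],[0,0,0],0],
  [[-0.0127,0.0098,0],[0,0,0],0],
  [[-0.0149,0.0113,0],[0,0,0],0],
  [[-0.0172,0.0129,0],[0,0,0],0],
])

```text
t: 16.7
tool_pos: [534.8, 125.6, 25.4]
orientation: [-0.039, -3.14, -0.0]
contact_force: [-4.6, 0.7, 2.2]
gripper_width: 0.5
```

```bash
python3 look.py w10
python3 - <<'E'
from plant import *
import cv2
im=vision.snapshot("side");cv2.imwrite("pics/s10.png",cv2.resize(im[130:280,240:440],None,fx=4,fy=4,interpolation=cv2.INTER_CUBIC))
E
```

```text
t 16.7 tcp [534.8 125.6  25.4] clamp [-186.5 -114.4] yaw err 0.0009 F [-4.6  0.7  2.2] w 0.4663520296662553
tilt [-1.3e-03  3.0e-04 -1.0e+00]
```

View pics/s10.png

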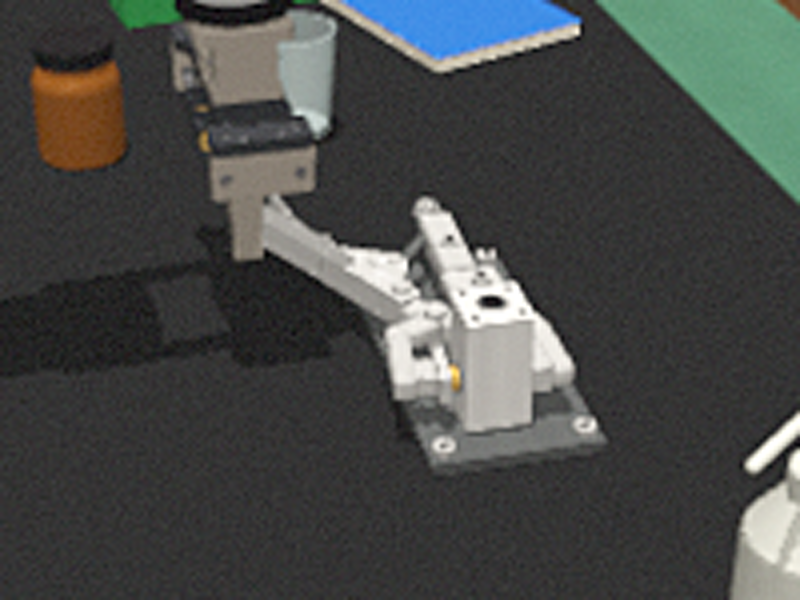

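drive_tool([
  [[-0.0023,0.0013,0],[0,0,0],0],
  [[-0.0047,0.0026,0],[0,0,0],0],
  [[-0.007,0.0039,0],[0,0,0],0],
  [[-0.0094,0.0052,0],[0,0,0],0],
])

```text
t: 17.2
tool_pos: [543.4, 129.7, 25.4]
orientation: [-0.038, -3.138, 0.002]
contact_force: [-8.5, -2.1, 2.5]
gripper_width: 0.6
```

drive_tool([
  [[-0.0024,0.0011,0],[0,0,0],0],
  [[-0.0049,0.0023,0],[0,0,0],0],
  [[-0.0073,0.0034,0],[0,0,0],0],
  [[-0.0098,0.0045,0],[0,0,0],0],
])

```text
t: 17.6
tool_pos: [554.0, 134.0, 25.4]
orientation: [-0.039, -3.139, 0.002]
contact_force: [-5.3, -2.4, 1.7]
gripper_width: 0.5
```

drive_tool([
  [[-0.002,0.0007,0],[0,0,0],0],
  [[-0.004,0.0014,0],[0,0,0],0],
  [[-0.006,0.0021,0],[0,0,0],0],
])

```text
t: 17.9
tool_pos: [559.9, 136.0, 25.4]
orientation: [-0.039, -3.139, 0.002]
contact_force: [-6.7, -2.6, 2.6]
gripper_width: 0.4
```

drive_tool([
  [[-0.002,0.0007,0],[0,0,0],0],
  [[-0.004,0.0014,0],[0,0,0],0],
])

```text
t: 18.1
tool_pos: [563.7, 137.0, 25.4]
orientation: [-0.038, -3.138, 0.002]
contact_force: [-7.5, -3.1, 4.1]
gripper_width: 0.3
```

drive_tool([
  [[-0.002,0.0006,0],[0,0,0],0],
  [[-0.004,0.0011,0],[0,0,0],0],
  [[-0.006,0.0016,0],[0,0,0],0],
])

```text
t: 18.4
tool_pos: [569.9, 138.5, 25.4]
orientation: [-0.039, -3.139, 0.002]
contact_force: [-7.1, -1.1, 2.0]
gripper_width: 0.8
```

drive_tool([
  [[-0.002,0.0005,0],[0,0,0],0],
  [[-0.004,0.001,0],[0,0,0],0],
])

```text
t: 18.6
tool_pos: [574.6, 139.5, 25.5]
orientation: [-0.039, -3.14, 0.002]
contact_force: [-3.8, -1.8, 0.1]
gripper_width: 0.3
```

drive_tool([
  [[-0.0015,0.0004,0],[0,0,0],0],
  [[-0.003,0.0007,0],[0,0,0],0],
  [[-0.0045,0.001,0],[0,0,0],0],
])

```text
t: 18.9
tool_pos: [580.4, 141.0, 26.1]
orientation: [0.039, 3.139, 0.001]
contact_force: [0.1, 0.1, -0.8]
gripper_width: 0.6
```

```bash
python3 look.py w11
python3 - <<'E'
from plant import *
import cv2
im=vision.snapshot("side");cv2.imwrite("pics/s11.png",cv2.resize(im[130:280,240:440],None,fx=4,fy=4,interpolation=cv2.INTER_CUBIC))
E
```

```text
t 18.9 tcp [580.4 141.   26.1] clamp [-203.1  -69.2] yaw err 0.0005 F [ 0.1  0.1 -0.8] w 0.6490460687379618
tilt [ 2.3e-03  4.0e-04 -1.0e+00]
```

View pics/s11.png

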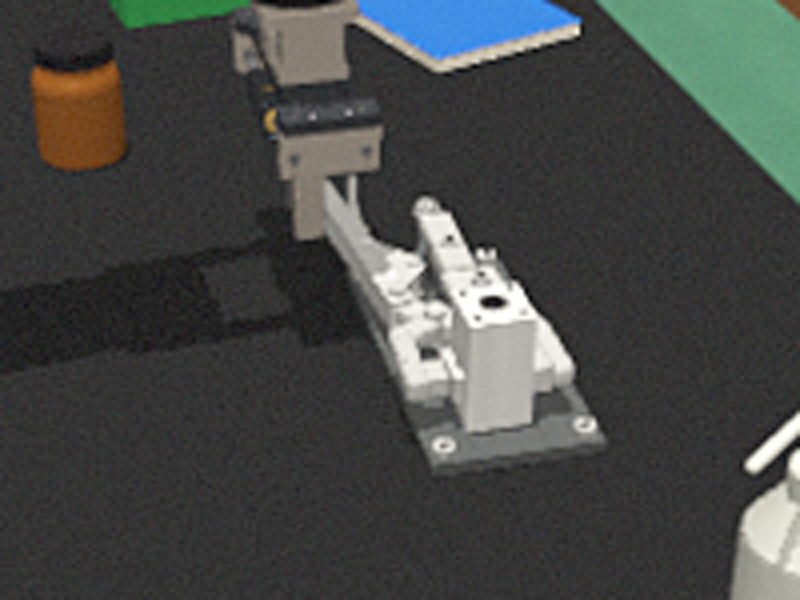

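drive_tool([
  [[-0.0015,0.0003,0],[0,0,0],0],
  [[-0.003,0.0005,0],[0,0,0],0],
])

```text
t: 19.2
tool_pos: [583.0, 141.5, 26.1]
orientation: [0.039, 3.14, 0.0]
contact_force: [-0.5, 0.0, -0.8]
gripper_width: 0.2
```

drive_tool([
  [[-0.001,0.0002,0],[0,0,0],0],
  [[-0.002,0.0003,0],[0,0,0],0],
])

```text
t: 19.4
tool_pos: [584.5, 141.7, 25.8]
orientation: [0.039, 3.141, 0.0]
contact_force: [-1.3, 0.3, 0.3]
gripper_width: 0.5
```

drive_tool([
  [[-0.001,0.0002,0],[0,0,0],0],
  [[-0.002,0.0003,0],[0,0,0],0],
])

```text
t: 19.6
tool_pos: [586.4, 141.9, 25.7]
orientation: [0.039, 3.141, 0.0]
contact_force: [-0.4, 0.0, 0.3]
gripper_width: 0.4
```

drive_tool([
  [[-0.001,0.0001,0],[0,0,0],0],
  [[-0.002,0.0002,0],[0,0,0],0],
])

```text
t: 19.8
tool_pos: [588.4, 142.0, 25.7]
orientation: [0.039, 3.141, -0.0]
contact_force: [-1.3, 0.2, 0.6]
gripper_width: 0.4
```

drive_tool([
  [[-0.001,0.0001,0],[0,0,0],0],
  [[-0.002,0.0001,0],[0,0,0],0],
])

```text
t: 20.0
tool_pos: [590.4, 142.0, 25.7]
orientation: [-0.039, -3.141, 0.0]
contact_force: [-0.1, 0.4, 1.3]
gripper_width: 0.7
```

```bash
python3 look.py w12
python3 - <<'E'
from plant import *
import cv2
im=vision.snapshot("side");cv2.imwrite("pics/s12.png",cv2.resize(im[130:280,240:440],None,fx=4,fy=4,interpolation=cv2.INTER_CUBIC))
im=vision.snapshot("scene");cv2.imwrite("pics/c12.png",cv2.resize(im[150:290,270:410],None,fx=4.2,fy=4.2,interpolation=cv2.INTER_CUBIC))
E
```

```text
t 20.0 tcp [590.4 142.   25.7] clamp [-204.4  -59.3] yaw err 0.0008 F [-0.1  0.4  1.3] w 0.6756135374058606
tilt [-0. -0. -1.]
```

View pics/s12.png

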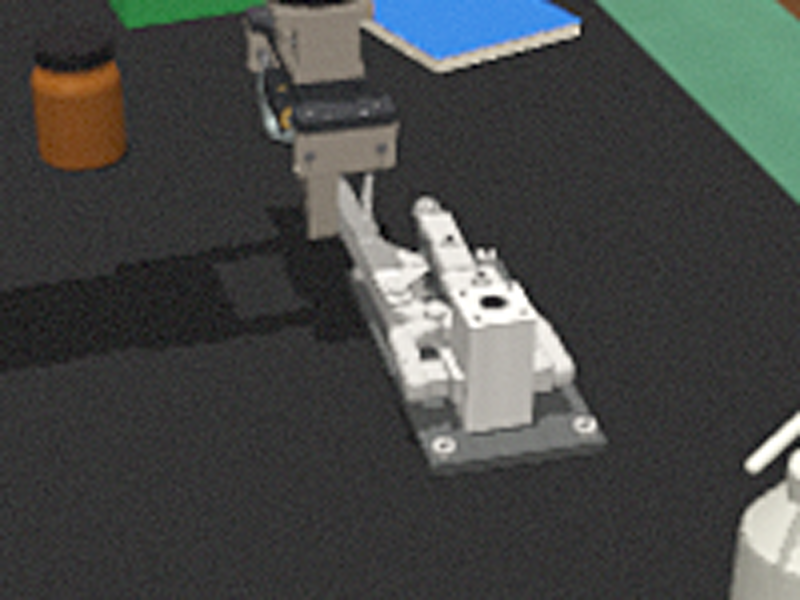

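View pics/c12.png

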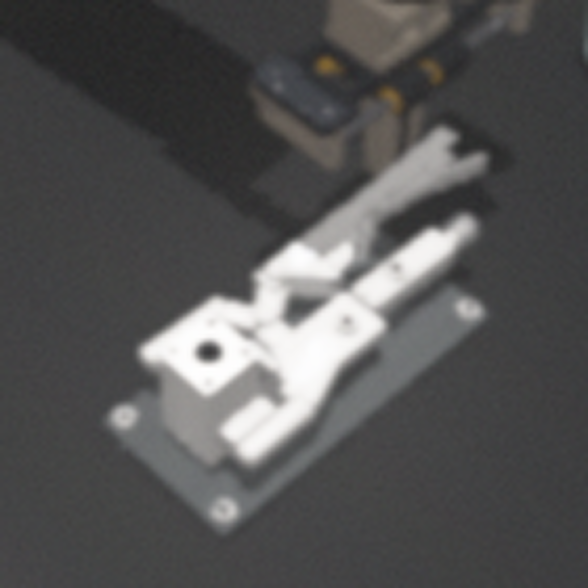

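drive_tool([
  [[-0.001,0.0001,0],[0,0,0],0],
  [[-0.002,0.0001,0],[0,0,0],0],
])

```text
t: 20.35
tool_pos: [592.2, 142.1, 25.7]
orientation: [-0.039, -3.141, -0.0]
contact_force: [-1.4, 1.0, 0.5]
gripper_width: 0.4
```

drive_tool([
  [[-0.001,0,0],[0,0,0],0],
  [[-0.0015,0,0],[0,0,0],0],
])

```text
t: 20.55
tool_pos: [593.0, 142.2, 25.6]
orientation: [-0.039, -3.139, -0.0]
contact_force: [-4.4, 0.2, 3.5]
gripper_width: 0.4
```

drive_tool([
  [[-0.001,0,0],[0,0,0],0],
  [[-0.0015,0,0],[0,0,0],0],
])

```text
t: 20.75
tool_pos: [593.6, 142.2, 25.6]
orientation: [-0.038, -3.137, 0.0]
contact_force: [-8.1, 0.3, 7.1]
gripper_width: 0.7
```

drive_tool([
  [[0.003,0,0],[0,0,0],0],
  [[0.01,0,0],[0,0,0],0],
  [[0.02,0,0],[0,0,0],0],
  [[0.02,0,-0.02],[0,0,0],0],
  [[0.02,0,-0.06],[0,0,0],0],
  [[0.02,0,-0.1],[0,0,0],0],
])

```text
t: 21.35
tool_pos: [574.0, 142.5, 126.0]
orientation: [-0.039, -3.14, 0.0]
contact_force: [0.3, -0.1, 1.7]
gripper_width: 0.2
```

```bash
python3 look.py w13 0 0 640 400 1.25
python3 - <<'E'
from plant import *
import cv2
im=vision.snapshot("side");cv2.imwrite("pics/s13.png",cv2.resize(im[130:280,240:440],None,fx=4,fy=4,interpolation=cv2.INTER_CUBIC))
im=vision.snapshot("scene");cv2.imwrite("pics/c13.png",cv2.resize(im[150:290,270:410],None,fx=4.2,fy=4.2,interpolation=cv2.INTER_CUBIC))
E
```

```text
t 21.35 tcp [574.  142.5 126. ] clamp [-204.4  -75.7] yaw err 0.0008 F [ 0.3 -0.1  1.7] w 0.1504348981305611
tilt [-1.8e-03 -1.0e-04 -1.0e+00]
```

View pics/w13z.png

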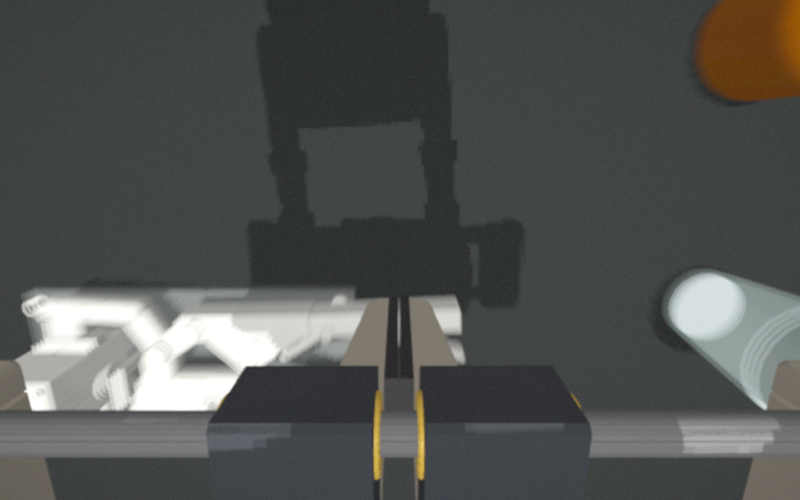

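View pics/c13.png

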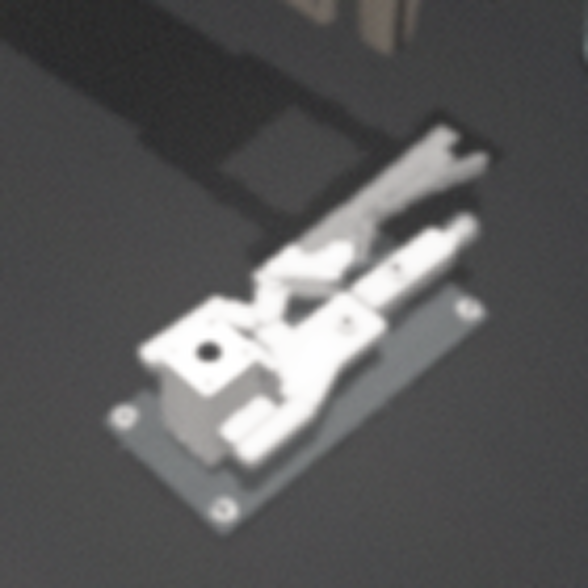

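View pics/s13.png

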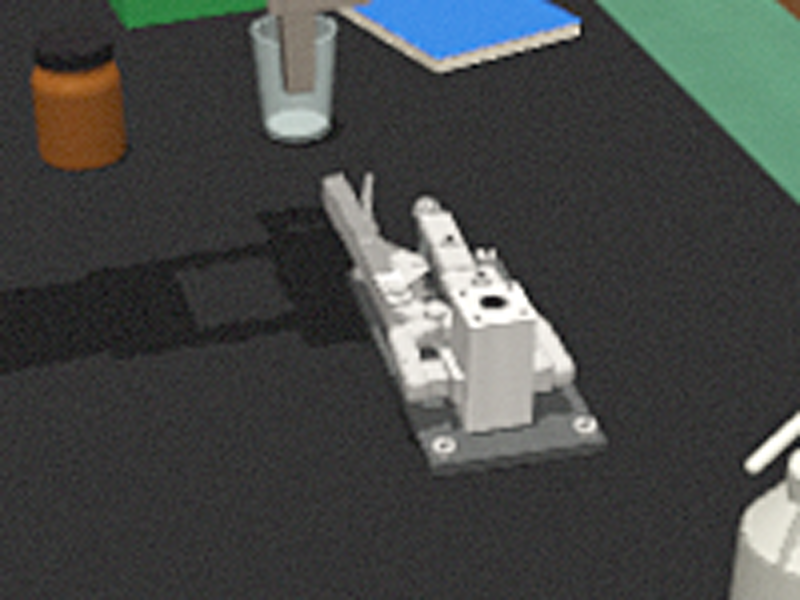

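drive_tool([
  [[-0.045,0.012,0],[0,0,0],0],
  [[-0.0905,0.0235,0],[0,0,0],0],
  [[-0.0905,0.0235,0],[0,0,0],0],
  [[-0.0905,0.0235,0],[0,0,0],0],
])

```text
t: 21.9
tool_pos: [665.2, 163.7, 122.7]
orientation: [-0.039, -3.137, 0.001]
contact_force: [-1.7, -0.8, -0.5]
gripper_width: 0.6
```

```bash
python3 look.py w14
python3 - <<'E'
from h import *
from look import *
st,c=pickle.load(open("w14.pkl","rb"))
im=cv2.imread("pics/w14.png")
for p in [(-215,-48,47),(-232,-17,44),(-247,-17,44)]:
    u=proj(c,[clampw(*p,th,t)])[0];print(u*1.25); cv2.circle(im,tuple(np.round(u).astype(int)),1,(0,0,255),-1)
cv2.imwrite("pics/w14z.png",cv2.resize(im[120:320,100:400],None,fx=2.66,fy=2.66))
E
```

```text
t 21.9 tcp [665.2 163.7 122.7] clamp [-228.   15.] yaw err 0.001 F [-1.7 -0.8 -0.5] w 0.6125323562577633
tilt [-4.3e-03 -4.0e-04 -1.0e+00]
[374.28631733 155.63873063]
[404.87226698 210.67242924]
[430.98218425 210.70978593]
```

View pics/w14z.png

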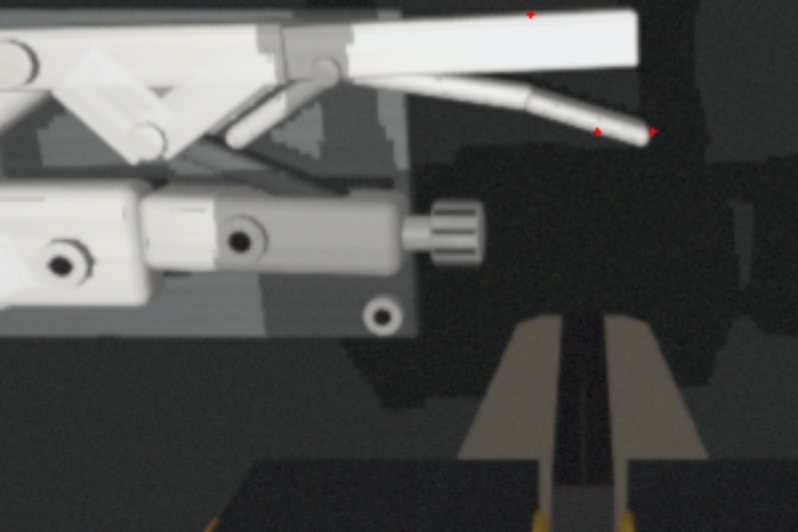

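drive_tool([
  [[0,0.004,0.02],[0,0,0],0],
  [[0,0.004,0.05],[0,0,0],0],
  [[0,0.004,0.08],[0,0,0],0],
  [[0,0.004,0.097],[0,0,0],0],
  [[0.005,0.004,0.097],[0,0,0],0],
  [[0.01,0.004,0.097],[0,0,0],0],
])

```text
t: 22.55
tool_pos: [656.2, 168.0, 29.8]
orientation: [0.039, 3.141, 0.0]
contact_force: [0.2, 0.8, 0.9]
gripper_width: 0.4
```

drive_tool([
  [[0.002,0,0.001],[0,0,0],0],
  [[0.004,0,0.002],[0,0,0],0],
  [[0.006,0,0.002],[0,0,0],0],
  [[0.008,0,0.002],[0,0,0],0],
])

```text
t: 22.95
tool_pos: [648.7, 168.3, 27.3]
orientation: [0.039, 3.14, 0.0]
contact_force: [0.1, -0.1, 0.1]
gripper_width: 0.0
```

drive_tool([
  [[0.0015,0,0],[0,0,0],0],
  [[0.003,0,0],[0,0,0],0],
])

```text
t: 23.15
tool_pos: [645.8, 168.4, 27.0]
orientation: [0.039, 3.14, 0.0]
contact_force: [1.2, 0.6, 0.3]
gripper_width: 0.6
```

drive_tool([
  [[0.0015,0,0],[0,0,0],0],
  [[0.003,0,0],[0,0,0],0],
])

```text
t: 23.35
tool_pos: [643.1, 168.7, 27.1]
orientation: [0.039, 3.14, 0.001]
contact_force: [3.1, 2.2, 0.6]
gripper_width: 0.6
```

drive_tool([
  [[0.0015,0,0],[0,0,0],0],
  [[0.003,0,0],[0,0,0],0],
  [[0.004,0,0],[0,0,0],0],
])

```text
t: 23.65
tool_pos: [638.4, 168.3, 26.8]
orientation: [0.039, 3.141, -0.001]
contact_force: [1.3, -0.9, 0.1]
gripper_width: 0.6
```

drive_tool([
  [[0.0015,0,0],[0,0,0],0],
  [[0.003,0,0],[0,0,0],0],
])

```text
t: 23.85
tool_pos: [634.8, 168.3, 26.4]
orientation: [-0.039, -3.14, 0.001]
contact_force: [0.8, 0.5, 0.5]
gripper_width: 0.1
```

drive_tool([
  [[0.0015,0,0],[0,0,0],0],
  [[0.003,0,0],[0,0,0],0],
])

```text
t: 24.05
tool_pos: [632.5, 168.5, 26.7]
orientation: [0.039, 3.141, -0.0]
contact_force: [3.6, 0.5, 0.0]
gripper_width: 0.4
```

drive_tool([
  [[0.0015,0,0],[0,0,0],0],
  [[0.003,0,0],[0,0,0],0],
])

```text
t: 24.25
tool_pos: [629.3, 168.7, 26.7]
orientation: [-0.039, -3.141, 0.0]
contact_force: [1.3, 0.6, 0.7]
gripper_width: 0.4
```

drive_tool([
  [[0.0015,0,0],[0,0,0],0],
  [[0.003,0,0],[0,0,0],0],
])

```text
t: 24.45
tool_pos: [626.5, 168.8, 26.8]
orientation: [0.039, 3.141, 0.0]
contact_force: [1.5, 0.2, -0.1]
gripper_width: 0.6
```

Run:
```python
from plant import *
import cv2
im=vision.snapshot("side");cv2.imwrite("pics/s15.png",cv2.resize(im[130:280,240:440],None,fx=4,fy=4,interpolation=cv2.INTER_CUBIC))
```

```text
(no output)
```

View pics/s15.png

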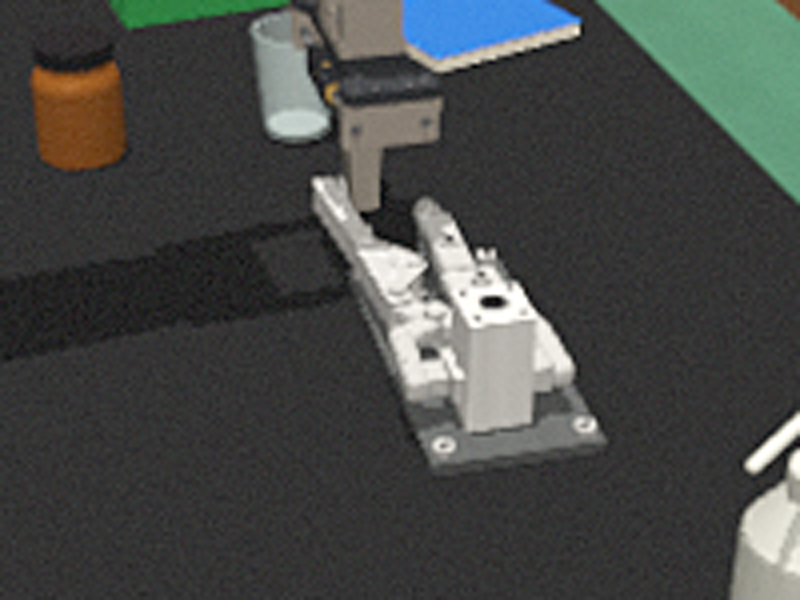

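drive_tool([
  [[0.0015,0,0],[0,0,0],0],
  [[0.003,0,0],[0,0,0],0],
  [[0.0045,0,0],[0,0,0],0],
  [[0.0045,0,0],[0,0,0],0],
])

```text
t: 24.9
tool_pos: [621.7, 168.9, 26.7]
orientation: [-0.039, -3.141, 0.0]
contact_force: [1.5, 0.6, -0.1]
gripper_width: 0.3
```

Run:
```python
from plant import *
import cv2
im=vision.snapshot("side");cv2.imwrite("pics/s16.png",cv2.resize(im[130:280,240:440],None,fx=4,fy=4,interpolation=cv2.INTER_CUBIC))
```

View pics/s16.png

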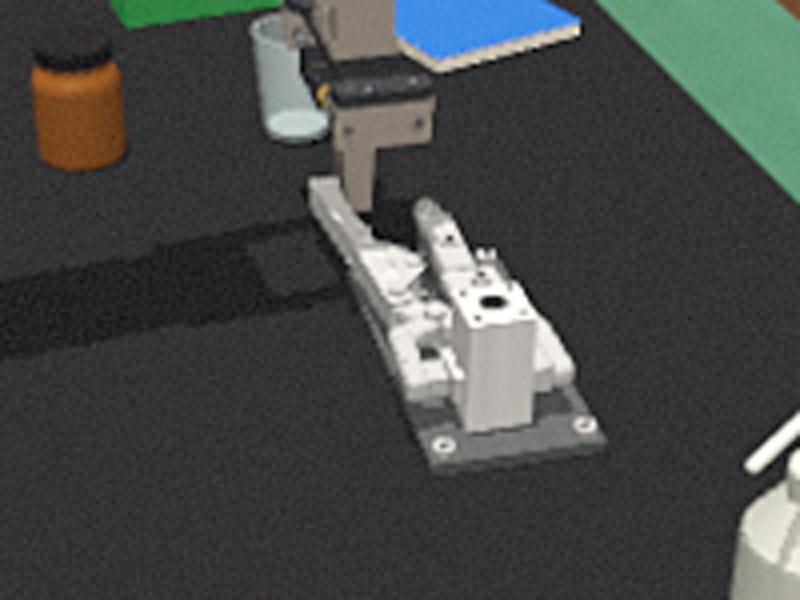

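drive_tool([
  [[0.002,0,0],[0,0,0],0],
  [[0.004,0,0],[0,0,0],0],
  [[0.006,0,0],[0,0,0],0],
  [[0.006,0,0],[0,0,0],0],
])

```text
t: 25.35
tool_pos: [615.3, 168.9, 26.5]
orientation: [-0.039, -3.14, 0.0]
contact_force: [0.1, -0.2, 0.3]
gripper_width: 0.3
```

Run:
```python
from plant import *
import cv2
im=vision.snapshot("side");cv2.imwrite("pics/s17.png",cv2.resize(im[130:280,240:440],None,fx=4,fy=4,interpolation=cv2.INTER_CUBIC))
```

```text
(no output)
```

View pics/s17.png

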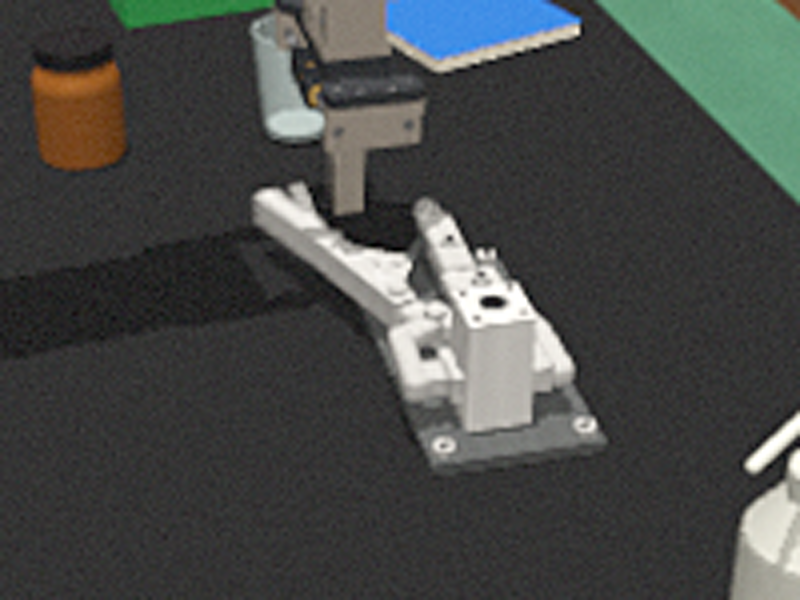

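drive_tool([
  [[-0.01,0,0],[0,0,0],0],
  [[-0.02,0,-0.01],[0,0,0],0],
  [[-0.025,0,-0.04],[0,0,0],0],
  [[-0.03,0,-0.08],[0,0,0],0],
  [[-0.04,-0.04,-0.12],[0,0,0],0],
  [[-0.06,-0.08,-0.14],[0,0,0],0],
  [[-0.08,-0.11,-0.14],[0,0,0],0],
  [[-0.08,-0.11,-0.14],[0,0,0],0],
  [[-0.08,-0.11,-0.14],[0,0,0],0],
])

```text
t: 26.3
tool_pos: [692.9, 56.5, 166.1]
orientation: [-0.041, -3.14, -0.001]
contact_force: [-0.5, -0.2, -0.3]
gripper_width: 0.6
```

```bash
python3 look.py w18 0 0 640 400 1.25;  python3 - <<'E'
from plant import *
import cv2
im=vision.snapshot("side");cv2.imwrite("pics/s18.png",cv2.resize(im[130:280,240:440],None,fx=4,fy=4,interpolation=cv2.INTER_CUBIC))
E
```

```text
t 26.3 tcp [692.9  56.5 166.1] clamp [-121.5   45.4] yaw err -0.0008 F [-0.5 -0.2 -0.3] w 0.5744403036885972
tilt [-1.4e-03  6.0e-04 -1.0e+00]
```

View pics/s18.png

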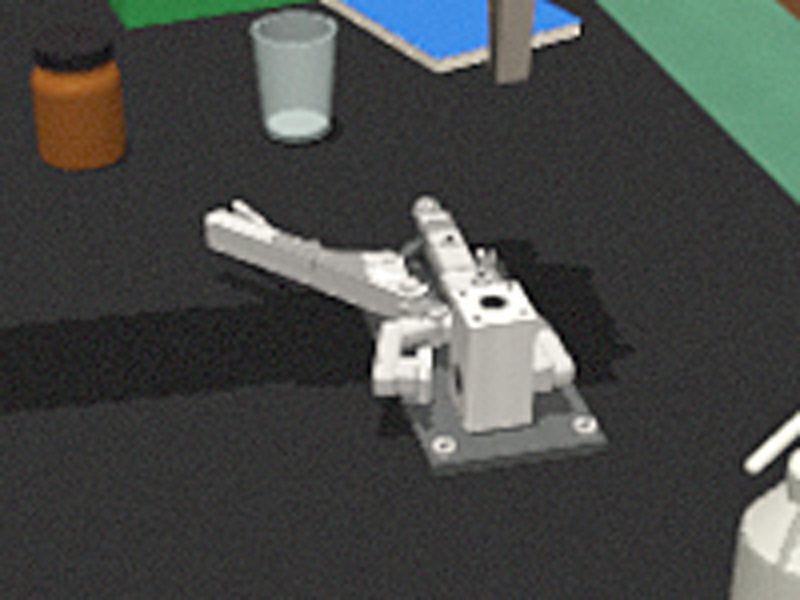

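View pics/w18z.png

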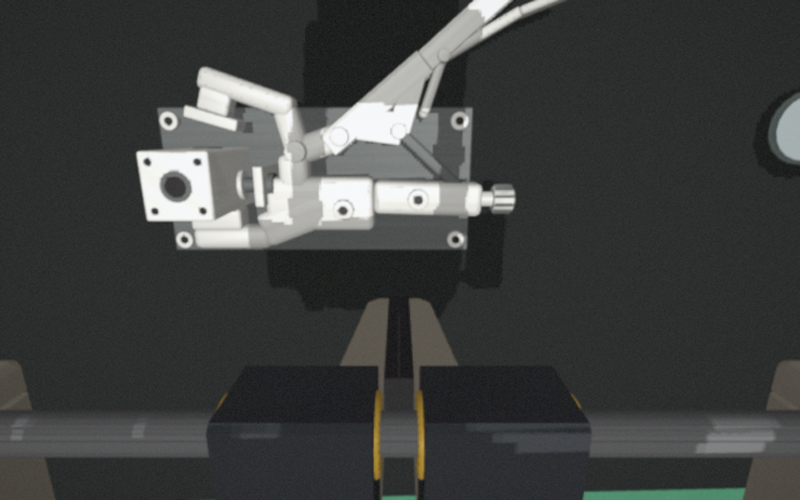

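Run:
```python
from h import *
from look import *
st,c=pickle.load(open("w18.pkl","rb"));im=cv2.imread("pics/w18.png")
c0=lambda x,y,w,h,s:cv2.resize(im[y:y+h,x:x+w],None,fx=s,fy=s,interpolation=cv2.INTER_CUBIC)
cv2.imwrite("pics/w18b.png",c0(100,105,100,80,7.5))
```

```text
(no output)
```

View pics/w18b.png

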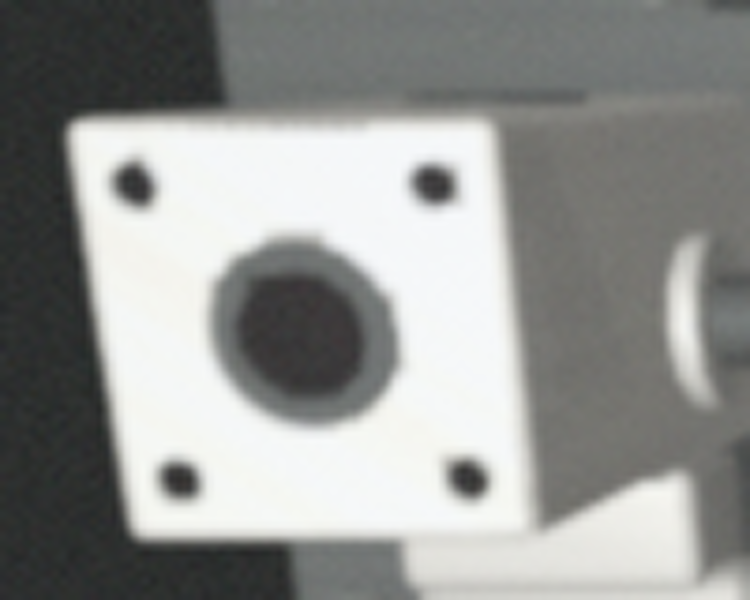

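Run:
```python
from h import *
from look import *
from plant import recognise
st,c=pickle.load(open("w18.pkl","rb"))
q=np.array([(68,122),(495,122),(536,530),(131,540)],float)
q=(q+.5)/7.5-.5+[100,105]
w=np.array([inv(ray(c,p,85)) for p in q]);print(w.round(1),w.mean(0))
for a,b in ((0,1),(3,2),(0,3),(1,2)):
    d=w[b]-w[a];print(np.hypot(*d).round(1),np.rad2deg(np.arctan2(d[1],d[0])).round(2))
pl=[inv(ray(c,np.array(p)/1.25,10)) for p in [(158,108),(472,107),(466,249),(177,249)]];print(np.round(pl,1))
```

```text
[[ 24.8 -19.7]
 [-14.9 -19.6]
 [-14.4  18.9]
 [ 25.1  19.9]] [ 5.13904551 -0.11194148]
39.8 179.98
39.5 -178.6
39.6 89.61
38.6 89.16
[[  48.2  -46.3]
 [-174.1  -46.9]
 [-174.1   57.1]
 [  48.8   56.9]]
```

drive_tool([
  [[0.015,-0.042,0],[0,0,0],0],
  [[0.06,-0.166,0],[0,0,0],0],
  [[0.06,-0.166,0],[0,0,0],0],
  [[0.06,-0.166,0],[0,0,0],0],
  [[0.06,-0.166,0],[0,0,0],0],
  [[0.06,-0.166,0],[0,0,0],0],
  [[0.06,-0.166,0],[0,0,0],0],
])

```text
t: 27.1
tool_pos: [629.3, -105.4, 166.5]
orientation: [-0.036, -3.141, -0.001]
contact_force: [0.2, 0.3, 1.0]
gripper_width: 0.6
```

```bash
python3 look.py w19 280 140 240 180 3.3
python3 - <<'E'
from plant import *
vision.snapshot("scene")
for l in ["wash_bottle","beaker","reagent_jar"]:
    r=recognise("scene",l); print(l,[(x["point"],round(x["conf"],2)) for x in r[:1]])
vision.snapshot("side")
for l in ["wash_bottle","beaker","reagent_jar"]:
    r=recognise("side",l); print(l,[(x["point"],round(x["conf"],2)) for x in r[:1]])
E
```

```text
t 27.1 tcp [ 629.3 -105.4  166.5] clamp [ 42. -14.] yaw err 0.0029 F [0.2 0.3 1. ] w 0.5881301029753744
tilt [-3.e-04  7.e-04 -1.e+00]
wash_bottle [([723.4, -343.9, 115.2], 0.79)]
beaker [([623.7, 346.2, 57.2], 0.98)]
reagent_jar [([462.5, 344.0, 67.5], 0.95)]
wash_bottle [([689.4, -362.9, 93.8], 0.69)]
beaker [([619.4, 334.8, 60.4], 0.64)]
reagent_jar [([447.9, 331.9, 54.0], 0.81)]
```

View pics/w19z.png

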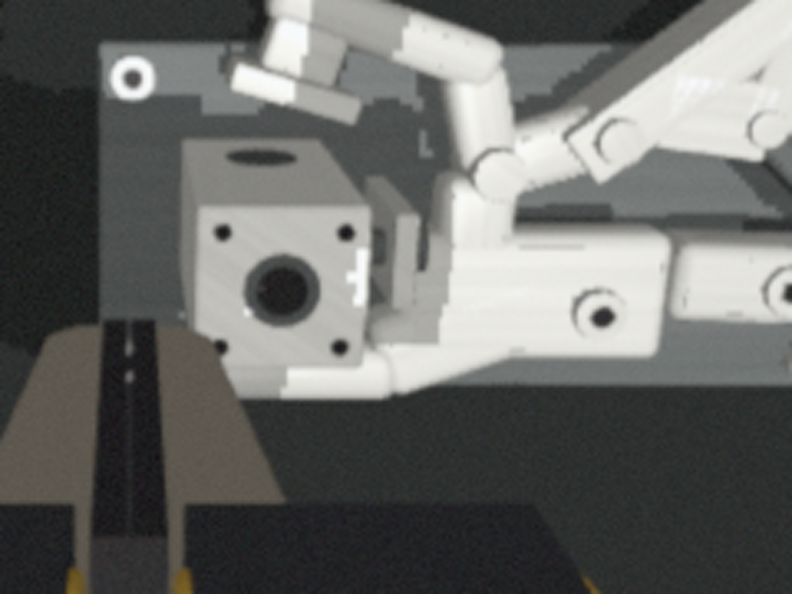

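```bash
python3 -c "
from plant import env
print(env.job_done()); print(env.read_state()['t'])"
```

```text
the job is handed in; nothing more can be done
None
the job is handed in; nothing more can be done
```

The filter plug is pressed home and the block is standing free between the open jaws. I handed the job in after about 28 of the 64 s; no verdict was reported.

- **Seating the block:** I slid the block square along the plate until it met the back stop at about x = +5.5 mm in the clamp frame. The wrist force peaked at 8 N, part of it friction. I then let go.
- **Closing the handle:** I pushed it along its arc at 9 N or less. It went past dead centre and met its hard stop at 8 N. After I backed off, the pictures showed it staying closed, matching the stated locked position.
- **Releasing the lever:** I pushed the release tab outwards at under 4 N. The handle did not spring open at once. It stayed closed at low force until about 30 mm of push, more than the stated 10 to 20 mm, then opened fully.

**Last checks:**
- **Block:** it measures (5.1, -0.1) mm in the clamp frame. It is square to within about 1.5°, against a limit of 0.08 rad (4.6°).
- **Plug:** nothing is visible above the block face. I judged it flush by eye; I did not measure it.
- **Handle and jaw:** both are back where they started, and the moving jaw is visibly clear of the block.
- **Bottles and beaker:** their detected positions are within about 4 mm of the start, which is the detectors' own accuracy.

No check failed. The side and scene cameras disagree by up to 40 mm on the wash bottle's position, but did so equally at the start.

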